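# Show all four sides of a tile bundle to the inspection pointer

## Robot

A 6-joint arm with a two-finger parallel gripper is mounted at the origin on a cart in front of the work surface, level with it; the furniture and walls round the work are solid. World frame = base frame: x ahead of the robot, y to its left, z up, the work surface at z = 0. Lengths are in mm, angles in rad, forces in N, time in s.
With the tool pointing down it reaches from about 400 to 925 mm from the base axis. Payload 12.5 kg.
Tool frame: the origin (TCP) lies midway between the tips of the shut fingers; the grasp point (between the pads) lies 19 mm behind it; z points along the fingers, y is the direction in which the jaws open and shut (so a half turn about z gives the same grasp; the last joint's range is limited). The gripper opens to 95 mm and grips with 3 to 60 N. Pads are 20 mm wide; open, the fingers measure 119 mm over their backs; the gripper's body (75 mm by 180 mm) begins 59 mm behind the grasp point.
Start: joints at [-1.238, 0.491, 1.559, -0, 1.092, -0.106], TCP at [265.558, -565.797, 214.661] pointing down, gripper open.
Joint ranges: [-3.1, 3.1], [-0.84, 2.19], [0.05, 2.79], [-1.13, 4.28], [0.06, 2.93], [-2.69, 2.69]. Speed limits (rad/s): [2.22, 2.22, 2.79, 3.14, 3.14, 3.14].

## Interface

Orientations are given as [roll, pitch, yaw] about the fixed x, y, z axes, in that order (R = Rz(yaw) Ry(pitch) Rx(roll)).
In Python, from cell import env, eyes, job_done, boxes_of, regions_of gives the robot as it stands.
- The arm moves only by the tool send_rows, never from a script. Its argument "plan" is text: rows parted by semicolons, each of 5 numbers parted by spaces: the shift along the tool's x, y, z in mm, then the turn about the tool's z in rad, then the finger opening in mm, from 0 to 95.1. In form: x y z roll gripper; .... A call has 1 to 8 rows; each row shifts and turns the pose as measured when the row begins, along the tool's axes as they then stand; what a row does not reach is not made up. A row lasts 1/10 s, in which the tool goes at most 50 mm and 8.59 degrees, less where a joint would pass 70% of its speed; a pose out of reach is approached as far as the arm can. A call with a gripper value outside its range is refused whole. The fingers move at their own pace and stop on an object; the grip force is fixed at half the most. Time passes only in rows, so rows that do not move let the fingers close. It gives the time, the measured TCP pose, the force and the opening at its end, in the units of the state.
- env.state(): the state, without advancing time (a new reading comes with each control period).
- eyes.read_camera(name): name is "scene" or "top" or "wrist"; returns a dict with "image" (480x640x3 uint8, red, green, blue), "vertical_fov" (degrees; the focal length in pixels is half the picture's height over the tangent of half this angle, whatever the lens; pixels are square), "cx", "cy" (the principal point, pixels), "k1" (the pictures are not rectified: a ray, as slopes to the right and down, at radius r is drawn at 1 + k1 r^2 times it, then the intrinsics apply), "extrinsics" (4x4, takes a point from camera to world coordinates). Camera axes: x right, y up, looking along -z (the intrinsics and any distortion apply to the point x, -y, -z); pixel columns grow to the right and rows downward; lengths in mm; the calibration is good to about 2 mm. A picture is of the moment at which its call begins. There is no depth.
- job_done(): hands the job in, once; it reports no verdict.
Trained networks look in a picture, given as the dict that the camera call returned (one of the last four; its "shot" number tells which), for a name from the list of things; names that differ only in an ending like _2 or _b are one class to them, and where a whole thing is asked for, a point or a joint stands for the part that bears it (a point fixed in the world has none). Each returns a list of dicts, best first, with "confidence" (0 to 1); they miss things now and then, are a little off and sometimes report something else, mostly with a low value. They report only what shows in the picture. A call takes as long as a camera call.
- boxes_of(target, picture): "bbox" ([left, top, width, height] in pixels, round what is visible of it).
- regions_of(target, picture): "pixels" (480x640 bool, what is visible of it) and "bbox" ([left, top, width, height] in pixels, round what is visible of it).
The state is a dict: "t": time; "joints": joint angles; "qvel": joint speeds; "tau": joint torques, N m; "eef_pos": TCP position; "tcp_rot": TCP orientation; "ft_force": force on the tool from outside, world axes, zero at the start; "moment": the same for the moment, N m; "opening": opening from 0.0 (shut) to 1.0 (fully open).
Only numpy, scipy, OpenCV 4.12 (cv2) and the standard library are available. Lean on these libraries where they do the work, as an engineer would, in place of code of your own. Each camera call takes 0.05 s, during which the arm holds its last target.

## Task

Slide the clear cover that lies over the green tile bundle fully open, under or over the other cover, take the bundle out and set it flat in the nest of the turntable, not dropping it. Then, without touching the bundle, push the table round anticlockwise (seen from above) to bring the green, then the yellow, then the red, then the blue dot in line with the orange pointer, letting the table stand still for about a second at each, and leave it at blue. Do not disturb the mug, the timer or the stamp.

Things in the scene. Friction and masses are not known exactly. Their poses are not given: they have to be found in the camera images.
- tile_bundle: Bundle of green tiles in a grey paper band, 49 (x) x 72 (y) x 34 (z) mm, 0.15 kg, loose; origin at the centre of its underside, z up, y along its length. It lies flat in one of the case's two compartments. Grasp it across its 49 mm width, from above.
- case: Pale wooden open-topped sample case, fixed, 172 (x) x 310 (y) x 55 mm high plus 15 mm aluminium rails along the two long walls (top at 70 mm); origin at the centre of its underside, on the table. Walls and floor 6 mm. A 6 mm wall at y = 0 parts it into a left (+y) and a right (-y) compartment, each about 160 (x) x 146 (y) mm inside. The bundle lies in one, a roll of tape in the other. Two clear covers slide along y between the rails.
- left_cover (a joint): Slide of the lower clear cover (156 x 155 x 4 mm, underside 56 mm above the table) over the left compartment, m: 0 shut, 0.13 fully open; opening, it moves to the case's -y, under the right cover. It takes about 1.5 N and stays where it is left.
- right_cover (a joint): Slide of the upper clear cover (same size, underside 62 mm above the table) over the right compartment, m: 0 shut, 0.13 fully open; opening, it moves to the case's +y, over the left cover. It takes about 1.5 N and stays where it is left.
- left_cover_grip (a point): Middle of the top edge of the left cover's black pull bar: 100 mm along the case's x, 8 mm thick along y, standing 26 mm above the cover (top 86 mm above the table), at the cover's outer end (147 mm from the case's centre when shut, 8 mm inside its end face). Axes as the case's. It can be pushed inward from its outer face.
- right_cover_grip (a point): The same point of the right cover's bar, at its outer (-y) end; top 92 mm above the table.
- station: Fixed dark steel base of the inspection turntable, 265 x 225 x 10 mm; origin on the table under the turntable's axis, z up. At its +x side, 130 mm from the axis, an aluminium block 65 mm high carries an orange cone at 48 mm height that points at the axis (tip 109 mm from it).
- turntable (a joint): Turn of the white turntable disc (210 mm across, top 26 mm above the table), rad, growing anticlockwise seen from above; stops at -1.4 and 5.6. At 0 the green dot is at the pointer, at 1.571 the yellow, at 3.142 the red, at 4.712 the blue. It starts below 0. It takes about 3.5 N at a post (stiff bearing) and stops where it is left, with hardly any run-on if pushed slowly.
- nest (a point): Centre of the nest floor, on the disc's axis, 26 mm above the table, turning with the disc: x to the green dot, y to the blue one (red at -x, yellow at -y; dots 20 mm across, 88 mm from the axis). The nest is a black mat 55 (x) x 77 (y) mm inside four 9 mm high aluminium corner brackets (inside 56 x 78 mm), open in the middle of each side; the bundle goes in with its length along y, either way round.
- post_a (a point): Top of an upright steel post, 12 mm thick, 46 mm high above the disc (top 72 mm above the table), 85 mm from the axis, at x = y = +60 mm of the nest frame. Push the posts sideways to turn the disc.
- post_b (a point): The same, at x = -60, y = +60 mm of the nest frame.
- post_c (a point): The same, at x = y = -60 mm of the nest frame.
- post_d (a point): The same, at x = +60, y = -60 mm of the nest frame.
- tea_mug: Blue and white mug, 78 x 112 x 92 mm, loose, to the left of the case; origin at the centre of its underside.
- wind_timer: White wind-up timer with a red dial, 54 x 60 x 66 mm, loose, on the right; origin at the centre of its underside.
- lot_stamp: Wooden hand stamp, 26 x 52 x 73 mm, loose, standing on the right; origin at the centre of its underside.

How it is judged (in metres and radians):
On the way, in this order (a step that is already met when the one before it is completed fails the run):
1. the cover over the tile bundle is slid fully open (at least 105 of its 130 mm) with the bundle still in its compartment (((z of tile_bundle in the frame of case below 0.03 m and y of tile_bundle in the frame of case above 0.02 m and value of joint left_cover above 0.105 m) or (z of tile_bundle in the frame of case below 0.03 m and y of tile_bundle in the frame of case below -0.02 m and value of joint right_cover above 0.105 m))), for 0.1 s.
2. the bundle lies flat in the nest (within 10 mm of its centre, long side along the nest within 0.25 rad), let go, with no dot yet at the pointer (x of tile_bundle in the frame of nest between -0.01 and 0.01 m and y of tile_bundle in the frame of nest between -0.01 and 0.01 m and z of tile_bundle in the frame of nest between -0.004 and 0.006 m and angle between the y axis of tile_bundle and the y axis of nest, either way round below 0.25 rad and angle between tile_bundle's own z axis and vertical below 0.1 rad and contact force between the fingers and tile_bundle below 0.3 N and value of joint turntable below -0.15 rad), for 0.2 s.
3. the green dot stands at the pointer (within 0.15 rad), the table still and the bundle lying untouched in the nest, for half a second (x of tile_bundle in the frame of nest between -0.01 and 0.01 m and y of tile_bundle in the frame of nest between -0.01 and 0.01 m and z of tile_bundle in the frame of nest between -0.004 and 0.006 m and angle between the y axis of tile_bundle and the y axis of nest, either way round below 0.25 rad and angle between tile_bundle's own z axis and vertical below 0.1 rad and contact force between the fingers and tile_bundle below 0.3 N and value of joint turntable between -0.15 and 0.15 rad and velocity of joint turntable between -0.08 and 0.08 rad/s), for 0.5 s.
4. the yellow dot stands at the pointer (within 0.15 rad), the table still and the bundle lying untouched in the nest, for half a second (x of tile_bundle in the frame of nest between -0.01 and 0.01 m and y of tile_bundle in the frame of nest between -0.01 and 0.01 m and z of tile_bundle in the frame of nest between -0.004 and 0.006 m and angle between the y axis of tile_bundle and the y axis of nest, either way round below 0.25 rad and angle between tile_bundle's own z axis and vertical below 0.1 rad and contact force between the fingers and tile_bundle below 0.3 N and value of joint turntable between 1.4208 and 1.7208 rad and velocity of joint turntable between -0.08 and 0.08 rad/s), for 0.5 s.
5. the red dot stands at the pointer (within 0.15 rad), the table still and the bundle lying untouched in the nest, for half a second (x of tile_bundle in the frame of nest between -0.01 and 0.01 m and y of tile_bundle in the frame of nest between -0.01 and 0.01 m and z of tile_bundle in the frame of nest between -0.004 and 0.006 m and angle between the y axis of tile_bundle and the y axis of nest, either way round below 0.25 rad and angle between tile_bundle's own z axis and vertical below 0.1 rad and contact force between the fingers and tile_bundle below 0.3 N and value of joint turntable between 2.99159 and 3.29159 rad and velocity of joint turntable between -0.08 and 0.08 rad/s), for 0.5 s.
6. the blue dot stands at the pointer (within 0.15 rad), the table still and the bundle lying untouched in the nest, for half a second (x of tile_bundle in the frame of nest between -0.01 and 0.01 m and y of tile_bundle in the frame of nest between -0.01 and 0.01 m and z of tile_bundle in the frame of nest between -0.004 and 0.006 m and angle between the y axis of tile_bundle and the y axis of nest, either way round below 0.25 rad and angle between tile_bundle's own z axis and vertical below 0.1 rad and contact force between the fingers and tile_bundle below 0.3 N and value of joint turntable between 4.56239 and 4.86239 rad and velocity of joint turntable between -0.08 and 0.08 rad/s), for 0.5 s.
At the end, for the whole second after the job is handed in: The bundle lies flat, at rest and let go in the nest (within 10 mm of its centre, length along the nest within 0.25 rad), and the turntable stands still with the blue dot at the pointer (within 0.15 rad) (all of step 6 and linear speed of tile_bundle below 0.02 m/s); the robot touches nothing.
It fails at once if the blue and white mug is moved by more than 30 mm (distance of tea_mug from where it was at the start of the episode above 0.03 m).
It fails at once if the white wind-up timer is moved by more than 30 mm (distance of wind_timer from where it was at the start of the episode above 0.03 m).
It fails at once if the wooden stamp is moved by more than 30 mm (distance of lot_stamp from where it was at the start of the episode above 0.03 m).
It fails at once if the bundle is touched by the fingers once the turning has begun (value of joint turntable above -0.12 rad and contact force between the fingers and tile_bundle above 1 N).
It fails at once if the bundle is dropped: let go more than 20 mm above the nest (horizontal distance between tile_bundle and nest below 0.07 m and z of tile_bundle in the frame of nest above 0.02 m and contact force between anything else and tile_bundle below 0.01 N).
It also fails if it takes over 72 s, if anything falls off the work surface, if the arm or the gripper's body presses on something with over 40 N, if the wrist force passes 120 N, or if a joint passes its speed limit or range.

## Working session

There is one attempt and no reset: what is moved stays moved. The work goes in short steps, Python scripts to look and compute and a tool call to move; the robot and the scene stay as the last step left them, time stands still between calls to the robot, and variables do not carry over. Pictures are saved under pics/ and viewed, and the job is handed in when it is done.

Besides the shell and the picture viewer there is one more tool, called after "Call:" by a JSON object that holds its "api" and its "payload". send_rows: Moves the arm, as the interface text tells. Its arguments: {"type":"object","properties":{"plan":{"type":"string"}},"required":["plan"]}

```bash
ls; mkdir -p pics
python3 - <<'E'
from cell import env, eyes
import cv2
s=env.state()
for k in s: print(k,s[k])
for n in("scene","top"):
    p=eyes.read_camera(n)
    cv2.imwrite(f"pics/{n}0.png",p["image"][:,:,::-1])
    print(n,p["vertical_fov"],p["cx"],p["cy"],p["k1"],p["extrinsics"])
E
```

```text
pics
t 0.0
joints [-1.23758626e+00  4.91600000e-01  1.55950692e+00  1.00800569e-05
  1.09168648e+00 -1.05613727e-01]
qvel [ 1.51404663e-03  2.28275253e-03 -1.37633913e-04  3.57302457e-04
 -4.22208026e-04 -7.36069649e-05]
tau [-1.52541033e-03 -6.12652159e+01 -2.58180910e+01  6.90798112e-02
  4.82906832e-02 -7.32692388e-05]
eef_pos [ 265.47374031 -565.52077893  214.01683467]
tcp_rot [-3.14039953e+00 -1.35470073e-04  4.38819065e-01]
ft_force [0.05637472 0.75988495 0.41883381]
moment [ 0.03407821 -0.07121648  0.03205884]
opening 1.0001612563894702
scene 56.38194585368607 327.7477429626641 235.19263844956595 0.03583005434688019 [[ 5.70272736e-01  3.37905611e-01 -7.48738142e-01 -5.69991196e+02]
 [-8.21033812e-01  2.05262258e-01 -5.32701497e-01 -7.98006829e+02]
 [-2.63151432e-02  9.18524471e-01  3.94487402e-01  6.47187084e+02]
 [ 0.00000000e+00  0.00000000e+00  0.00000000e+00  1.00000000e+00]]
top 45.85669015527617 316.04148017909245 235.85289615616045 0.0024680748276496548 [[ 1.98315257e-02  9.21787487e-01 -3.87187990e-01 -1.95286269e+02]
 [-9.99773403e-01  1.52868632e-02 -1.48139740e-02 -8.28720489e+01]
 [-7.73644604e-03  3.87394038e-01  9.21881775e-01  1.69599345e+03]
 [ 0.00000000e+00  0.00000000e+00  0.00000000e+00  1.00000000e+00]]
```

View pics/scene0.png

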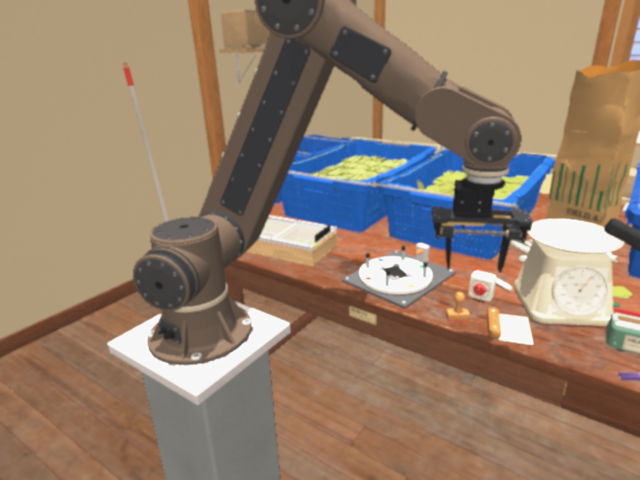

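View pics/top0.png

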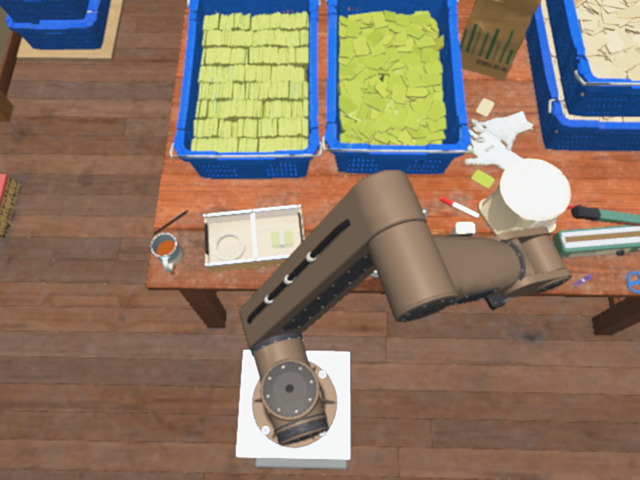

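```bash
cat > h.py <<'E'
import numpy as np, cv2
from cell import env, eyes, boxes_of, regions_of
def f_of(p): return 240/np.tan(np.radians(p["vertical_fov"])/2)
def proj(p,P):
    P=np.atleast_2d(np.asarray(P,float)); E=np.array(p["extrinsics"])
    c=(P-E[:3,3])@E[:3,:3]
    s=np.stack([c[:,0]/-c[:,2],-c[:,1]/-c[:,2]],1)
    r2=(s**2).sum(1,keepdims=True)
    return s*(1+p["k1"]*r2)*f_of(p)+[p["cx"],p["cy"]]
def back(p,uv,z):
    uv=np.atleast_2d(np.asarray(uv,float)); f=f_of(p)
    d=(uv-[p["cx"],p["cy"]])/f; s=d.copy()
    for _ in range(20): s=d/(1+p["k1"]*(s**2).sum(1,keepdims=True))
    E=np.array(p["extrinsics"])
    r=np.stack([s[:,0],-s[:,1],-np.ones(len(s))],1)@E[:3,:3].T
    t=(z-E[2,3])/r[:,2]
    return E[:3,3]+r*t[:,None]
def zoom(p,name,x0,y0,x1,y1,pts=None):
    k=min(800/(x1-x0),600/(y1-y0))
    im=np.ascontiguousarray(p["image"][y0:y1,x0:x1,::-1])
    im=cv2.resize(im,None,fx=k,fy=k,interpolation=cv2.INTER_CUBIC)
    if pts is not None:
        for u,v in pts: cv2.circle(im,(int((u-x0+.5)*k),int((v-y0+.5)*k)),3,(255,0,255),1)
    cv2.imwrite(f"pics/{name}.png",im); print(name,"scale",k)
def T(x,y,yaw,P):
    c,s=np.cos(yaw),np.sin(yaw); P=np.atleast_2d(np.asarray(P,float))
    return np.stack([x+c*P[:,0]-s*P[:,1],y+s*P[:,0]+c*P[:,1],P[:,2]],1)
def st():
    s=env.state(); print({k:np.round(s[k],3) for k in("t","eef_pos","tcp_rot","ft_force","opening","joints")})
E
python3 - <<'E'
from h import *
p=eyes.read_camera("top"); zoom(p,"t1",140,190,340,290)
for n in("case","tile_bundle","left_cover_grip","right_cover_grip","tea_mug","lot_stamp","wind_timer","station"):
    for b in boxes_of(n,p)[:2]: print(n,b)
q=eyes.read_camera("scene"); zoom(q,"s1",250,200,470,320); zoom(q,"s1b",340,230,520,330)
for n in("case","right_cover_grip","post_a","station","turntable","nest","lot_stamp","wind_timer"):
    for b in boxes_of(n,q)[:4]: print(n,b)
w=eyes.read_camera("wrist"); zoom(w,"w1",0,0,640,480); print(w["extrinsics"],w["vertical_fov"])
E
```

```text
t1 scale 4.0
case {'bbox': [203.6, 206.3, 100.4, 65.0], 'confidence': 0.97}
left_cover_grip {'bbox': [202.9, 211.7, 53.3, 48.7], 'confidence': 0.89}
right_cover_grip {'bbox': [252.2, 208.9, 53.0, 50.6], 'confidence': 0.72}
tea_mug {'bbox': [149.7, 231.6, 32.3, 38.8], 'confidence': 0.97}
wind_timer {'bbox': [451.0, 223.8, 25.5, 8.5], 'confidence': 0.49}
station {'bbox': [370.0, 209.3, 58.7, 66.4], 'confidence': 0.66}
station {'bbox': [150.0, 233.3, 33.0, 37.3], 'confidence': 0.37}
s1 scale 3.6363636363636362
s1b scale 4.444444444444445
case {'bbox': [244.7, 214.7, 89.6, 54.3], 'confidence': 0.69}
right_cover_grip {'bbox': [273.8, 219.8, 58.7, 31.9], 'confidence': 0.97}
post_a {'bbox': [358.9, 249.2, 73.3, 44.7], 'confidence': 0.76}
post_a {'bbox': [275.9, 224.9, 56.4, 22.2], 'confidence': 0.74}
station {'bbox': [341.1, 242.0, 115.0, 67.6], 'confidence': 0.79}
station {'bbox': [357.9, 245.1, 73.2, 49.3], 'confidence': 0.73}
turntable {'bbox': [361.7, 246.5, 67.7, 47.8], 'confidence': 0.87}
nest {'bbox': [358.6, 248.4, 72.2, 48.0], 'confidence': 0.6}
nest {'bbox': [248.2, 213.6, 88.2, 52.9], 'confidence': 0.39}
lot_stamp {'bbox': [447.0, 289.8, 23.5, 29.1], 'confidence': 0.91}
wind_timer {'bbox': [469.2, 271.2, 26.1, 30.2], 'confidence': 0.73}
wind_timer {'bbox': [359.0, 247.6, 69.3, 46.2], 'confidence': 0.73}
w1 scale 1.25
[[ 4.25017859e-01  8.64394772e-01  2.68666145e-01  3.42849570e+02]
 [-9.05184193e-01  4.05477590e-01  1.27395059e-01 -5.30192738e+02]
 [ 1.18152194e-03 -2.97337523e-01  9.54771701e-01  3.84876807e+02]
 [ 0.00000000e+00  0.00000000e+00  0.00000000e+00  1.00000000e+00]] 68.20534947180002
```

View pics/t1.png

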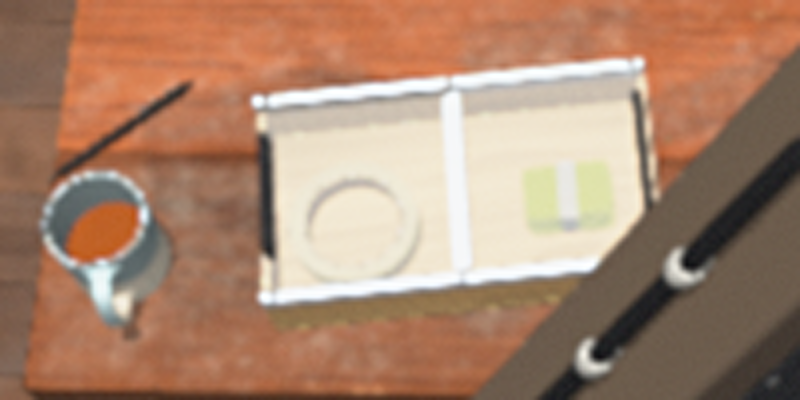

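View pics/s1.png

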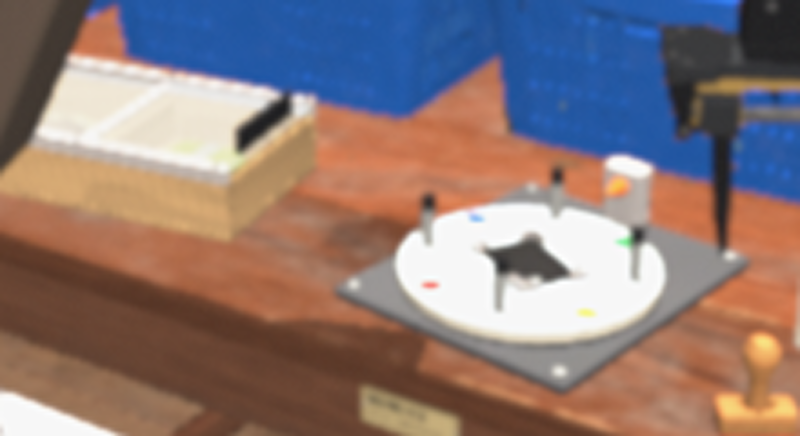

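View pics/s1b.png

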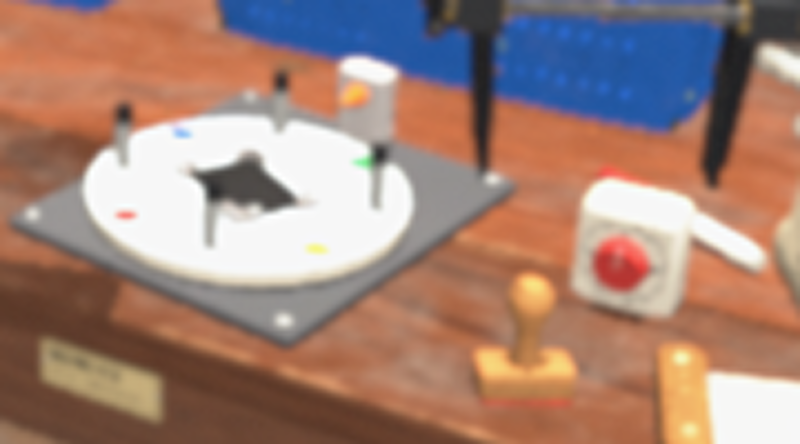

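View pics/w1.png

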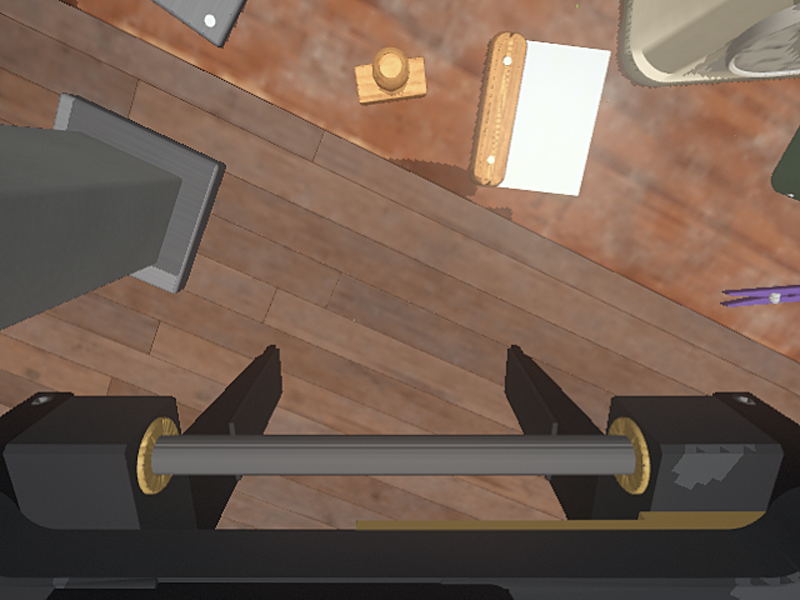

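Run:
```python
from h import *
p=eyes.read_camera("top"); q=eyes.read_camera("scene")
from scipy.optimize import least_squares
def z2(x0,y0,k,uv): return np.array(uv,float)/k+[x0-.5+.5/k*0,y0-.5]
ct=z2(140,190,4,[(253,101),(644,64),(260,300)])
print(back(p,ct,70))
P=[(83,155,70),(83,-155,70),(-83,155,70)]
r=least_squares(lambda v:(proj(p,T(v[0],v[1],v[2],P))-ct).ravel(),[550,100,0]); print(r.x,r.cost,r.fun)
c=r.x
# bundle top corners in t1: 
b=z2(140,190,4,[(524,168),(608,160),(612,222),(532,230)]); print("bundle",back(p,b,40)); 
# station: plate corners+dots in s1b (scale 4.444, off 340,230)
k=800/180
d=z2(340,230,k,[(362,162),(317,249),(125,215),(181,132)])
print("dots",back(q,d,26))
print("plate",back(q,z2(340,230,k,[(290,346),(515,186),(12,222),(248,90)]),10))
po=z2(340,230,k,[(380,150),(210,185),(123,107),(282,74)])
print("posts",back(q,po,72))
print("cone",back(q,z2(340,230,k,[(345,100)]),48))
for n in("lot_stamp","wind_timer"):
    b=boxes_of(n,q)[0]["bbox"]; print(n,back(q,[(b[0]+b[2]/2,b[1]+b[3]*.9)],0))
b=boxes_of("tea_mug",p)[0]["bbox"]; print("mug",back(p,[(b[0],b[1]),(b[0]+b[2],b[1]+b[3])],60))
zoom(p,"t2",140,190,340,290,proj(p,T(*c,[(83,155,70),(83,-155,70),(-83,155,70),(-83,-155,70),(50,-147,92),(-50,-147,92),(0,0,70),(50,147,86),(-50,147,86)])))
```

```text
[[554.07436035 303.00458832  70.        ]
 [591.5130784   -5.23628106  70.        ]
 [387.27263868 281.39820572  70.        ]]
[4.89905287e+02 1.38323916e+02 1.25229022e-01] 0.11249219498960601 [ 0.13013921  0.34072721 -0.04327569 -0.02954995 -0.08377013 -0.2866875 ]
bundle [[512.83048232  88.76795241  40.        ]
 [520.85552292  22.25942048  40.        ]
 [467.79274162  17.16824674  40.        ]
 [459.97415712  79.78034053  40.        ]]
dots [[ 562.59826179 -331.02213776   26.        ]
 [ 439.42185    -355.90017767   26.        ]
 [ 414.12509968 -233.58628515   26.        ]
 [ 538.70356333 -206.36579204   26.        ]]
plate [[ 353.35766292 -379.87152815   10.        ]
 [ 613.02514057 -419.24946863   10.        ]
 [ 391.84441665 -161.02519946   10.        ]
 [ 655.49726813 -199.52542697   10.        ]]
posts [[ 499.88389293 -368.33556995   72.        ]
 [ 401.73806311 -300.20757214   72.        ]
 [ 469.27558324 -199.64269555   72.        ]
 [ 571.4318946  -265.71501156   72.        ]]
cone [[ 602.73677746 -299.28281416   48.        ]]
lot_stamp [[ 405.32053868 -504.9565499     0.        ]]
wind_timer [[ 5.19815885e+02 -5.29183586e+02 -1.13686838e-13]]
mug [[503.87947013 463.47603087  60.        ]
 [361.65524153 343.8197501   60.        ]]
t2 scale 4.0
```

View pics/t2.png

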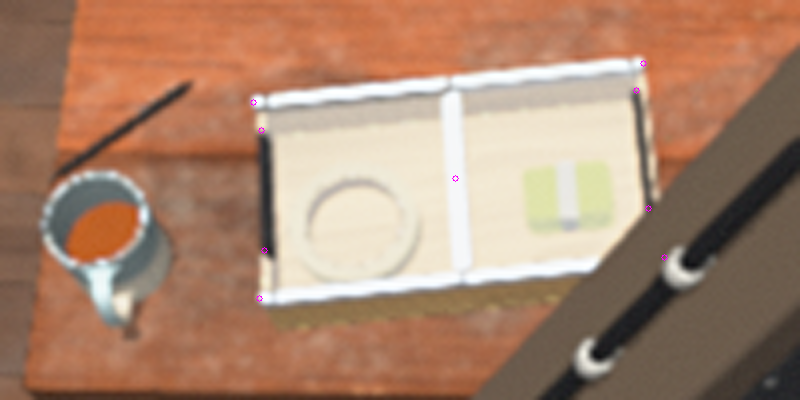

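Call:
{"api": "send_rows", "payload": {"plan": "35 -32 -4 0 40;35 -32 -4 0 40;35 -32 -4 0 40;35 -32 -4 0 40;35 -32 -4 0 40;35 -32 -4 0 40;35 -32 -4 0 40;35 -32 -4 0 40"}}

```text
t: 2.1
eef_pos: [412.8, -207.6, 246.5]
tcp_rot: [3.14, -0.001, 0.43]
ft_force: [1.2, 0.4, 0.1]
opening: 0.432
```

Call:
{"api": "send_rows", "payload": {"plan": "35 -32 0 0 0;35 -32 0 0 0;35 -32 0 0 0;35 -32 0 -0.08 0;20 -20 0 -0.15 0;0 0 0 -0.15 0;0 0 0 -0.15 0;0 0 0 -0.15 0"}}

```text
t: 2.9
eef_pos: [498.1, 9.7, 248.4]
tcp_rot: [3.135, -0.001, 1.116]
ft_force: [0.0, 0.5, 0.1]
opening: 0.008
```

Call:
{"api": "send_rows", "payload": {"plan": "0 0 0 -0.15 0;0 0 0 -0.15 0;0 0 0 -0.15 0;0 0 0 -0.15 0;0 0 0 -0.1 0;0 0 0 0 0"}}

```text
t: 3.5
eef_pos: [498.1, 10.2, 248.9]
tcp_rot: [3.135, 0.004, 1.823]
ft_force: [0.7, 0.5, -0.2]
opening: 0.004
```

Run:
```python
from h import *
st()
w=eyes.read_camera("wrist"); zoom(w,"w2",0,0,640,480); np.save("ext.npy",w["extrinsics"])
p=eyes.read_camera("top"); zoom(p,"t3",340,190,500,310)
print(w["cx"],w["cy"],w["k1"])
for n in("tile_bundle","case"):
  print(n,boxes_of(n,w)[:2])
```

```text
{'t': np.float64(3.5), 'eef_pos': array([498.129,  10.225, 248.884]), 'tcp_rot': array([3.135, 0.004, 1.823]), 'ft_force': array([ 0.669,  0.548, -0.165]), 'opening': np.float64(0.004), 'joints': array([-0.111,  0.27 ,  1.82 , -0.002,  1.044, -0.363])}
w2 scale 1.25
t3 scale 5.0
314.2381618342669 239.14133329204645 -0.004784724321534373
tile_bundle []
case [{'bbox': [237.4, 2.1, 224.5, 246.3], 'confidence': 0.55}]
```

View pics/w2.png

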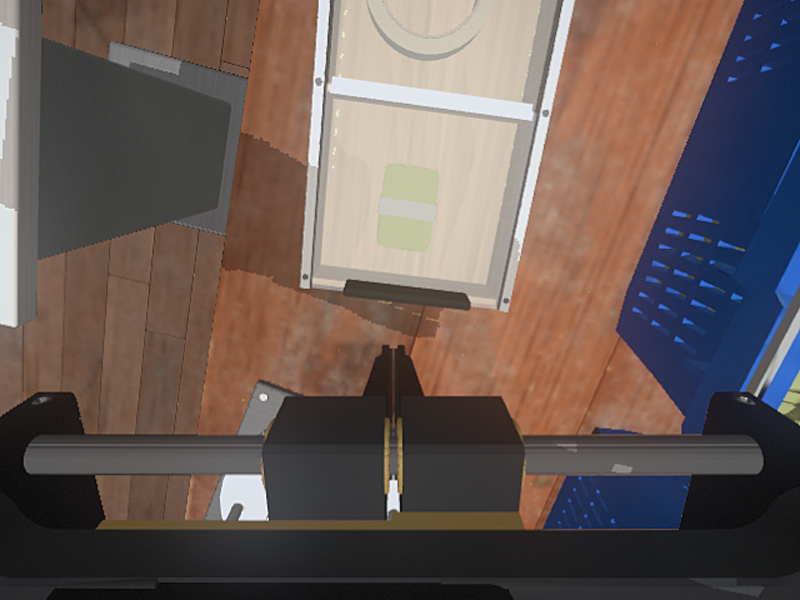

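View pics/t3.png

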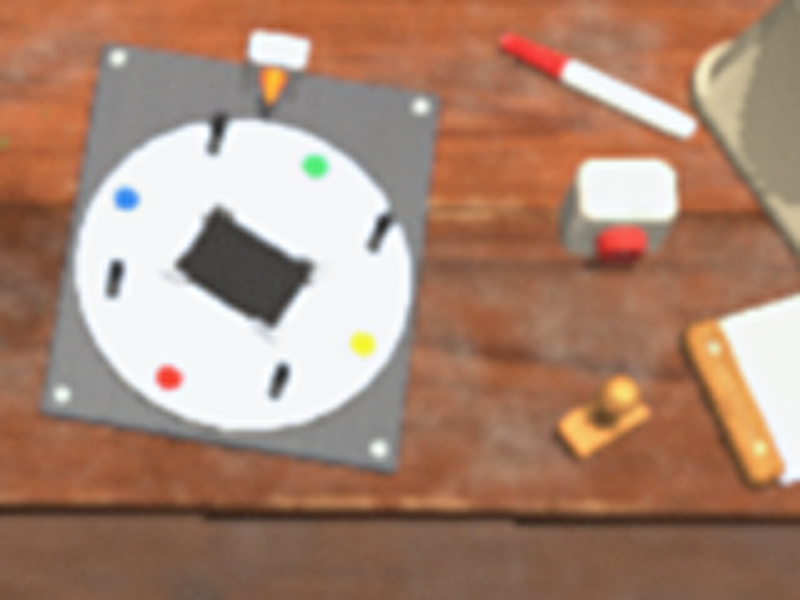

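Run:
```python
from h import *
from scipy.optimize import least_squares
w=eyes.read_camera("wrist"); p=eyes.read_camera("top")
z=lambda x0,y0,k,uv: (np.array(uv,float))/k+[x0-.5,y0-.5]
cw=z(0,0,1.25,[(301,288),(508,311),(319,82),(545,113),(407,287)])
PC=[(-86,-155,70),(86,-155,70),(-83,0,70),(83,0,70),(0,-147,92)]
ct=z(140,190,4,[(253,101),(644,64),(260,300)]); Pt=[(83,155,70),(83,-155,70),(-83,155,70)]
f=lambda v: proj(w,T(*v,PC))-cw
g=lambda v: proj(p,T(*v,Pt))-ct
r=least_squares(lambda v:f(v).ravel(),[490,138,.125]);print("wrist",r.x,r.fun.round(1))
r=least_squares(lambda v:np.r_[f(v).ravel(),2*g(v).ravel()],[490,138,.125]);print("both",r.x,r.fun.round(1))
c=r.x
# bundle top outline in w2
b=z(0,0,1.25,[(388,164),(439,170),(430,251),(377,245)])
B=back(w,b,40); print(B, B.mean(0)); e=(B[0]+B[1]-B[2]-B[3])[:2]; print("bundle yaw",np.arctan2(-e[0],e[1]))
m=B.mean(0)-[c[0],c[1],0]; cc,s=np.cos(c[2]),np.sin(c[2]); print("in case",cc*m[0]+s*m[1],-s*m[0]+cc*m[1])
q=z(340,190,5,[(316,166),(363,344),(169,378),(126,199)])
D=back(p,q,26);print("dots",D,D.mean(0))
Q=[(88,0,26),(0,-88,26),(-88,0,26),(0,88,26)]
r=least_squares(lambda v:(proj(p,T(*v,Q))-q).ravel(),[489,-282,-.58]);print("nest",r.x,r.fun.round(1))
S=[(132,112,10),(132,-112,10),(-132,112,10),(-132,-112,10)]
sq=z(340,190,5,[(105,45),(438,97),(41,412),(396,471)])
r2=least_squares(lambda v:(proj(p,T(*v,S))-sq).ravel(),[489,-282,-.15]);print("station?",r2.x,r2.fun.round(1))
print("cone",back(p,z(340,190,5,[(270,108)]),48))
mat=z(340,190,5,[(219,207),(309,263),(271,325),(179,265)]); M=back(p,mat,26);print("mat",M.mean(0),M)
```

```text
wrist [4.96303253e+02 1.42895420e+02 1.25031140e-01] [-0.1 -1.5 -0.4 -0.7 -0.5 -2.4  0.6 -2.3  0.4  8. ]
both [4.94884880e+02 1.42053284e+02 1.31789989e-01] [-0.6 -0.4 -0.9 -0.7 -2.3 -1.2 -1.  -2.4 -0.2  8.5 -2.1 -1.6 -2.7 -3.4
 -1.9 -3.1]
[[476.12193673  88.0744883   40.        ]
 [517.87748709  93.80031525  40.        ]
 [528.92193282  26.98205275  40.        ]
 [483.12655211  20.85238118  40.        ]] [501.51197719  57.42730937  40.        ]
bundle yaw 0.13384882612401244
in case -4.550970709449962 -84.76297958362271
dots [[ 556.66182689 -334.12209899   26.        ]
 [ 434.76122551 -358.75463045   26.        ]
 [ 410.03442    -236.76642969   26.        ]
 [ 531.47691707 -211.56622851   26.        ]] [ 483.23359737 -285.30234691   26.        ]
nest [ 483.23783909 -285.30123327   -0.58390623] [-0.1 -0.  -0.   0.   0.   0.1  0.1 -0.1]
station? [ 5.03420920e+02 -2.88600452e+02 -1.59069855e-01] [-0.4 -0.6  0.5 -0.3 -0.1  0.3  0.1  0.5]
cone [[ 587.0376532  -302.96238845   48.        ]]
mat [ 487.21300954 -286.0370874    26.        ] [[ 526.87199101 -270.98279623   26.        ]
 [ 489.09088532 -327.03814103   26.        ]
 [ 446.5458019  -301.55322419   26.        ]
 [ 486.34335993 -244.57418816   26.        ]]
```

Call:
{"api": "send_rows", "payload": {"plan": "0 0 0 0.12 0;-25 7 0 0 0;-25 7 0 0 0;0 0 40 0 0;0 0 40 0 0;0 0 40 0 0;0 0 30 0 0;0 0 0 0 0"}}

```text
t: 4.6
eef_pos: [522.1, -40.4, 96.1]
tcp_rot: [3.129, 0.005, 1.685]
ft_force: [-0.5, 0.7, 0.2]
opening: 0.002
```

Run:
```python
from h import *
st()
w=eyes.read_camera("wrist"); zoom(w,"w3",0,0,640,480)
print(back(w,np.array([(400,400)])/1.25,92))
```

```text
{'t': np.float64(4.6), 'eef_pos': array([522.074, -40.362,  96.065]), 'tcp_rot': array([3.129, 0.005, 1.685]), 'ft_force': array([-0.465,  0.681,  0.226]), 'opening': np.float64(0.002), 'joints': array([-2.030e-01,  5.050e-01,  1.937e+00, -1.000e-03,  6.860e-01,
       -3.170e-01])}
w3 scale 1.25
[[528.08009229 -57.28727792  92.        ]]
```

View pics/w3.png

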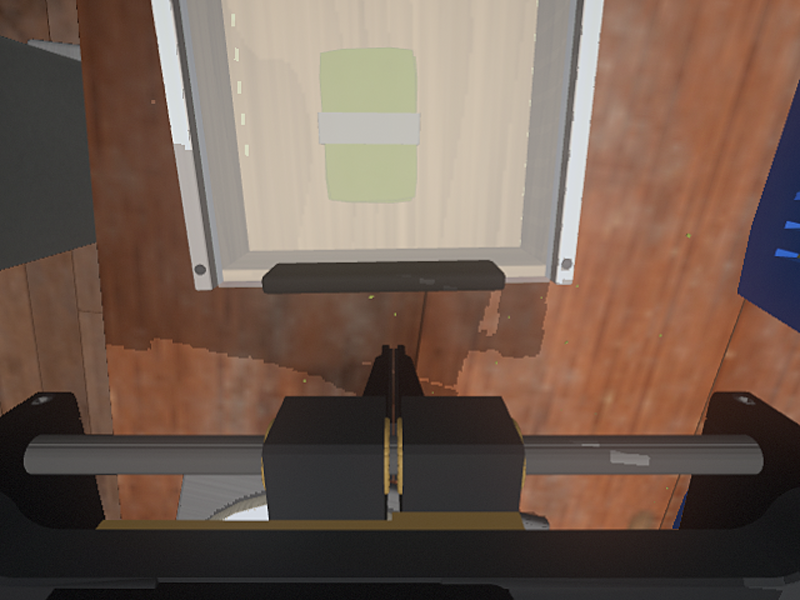

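Call:
{"api": "send_rows", "payload": {"plan": "0 0 20 0.0 0;15 0 0 0 0;20 0 0 0 0;25 0 0 0 0;25 0 0 0 0;25 0 0 0 0;25 0 0 0 0;10 0 0 0 0"}}

```text
t: 5.45
eef_pos: [511.4, 110.7, 91.9]
tcp_rot: [3.11, 0.01, 1.681]
ft_force: [-0.1, -2.2, -1.9]
opening: 0.001
```

Run:
```python
from h import *
st()
w=eyes.read_camera("wrist"); zoom(w,"w4",0,0,640,480)
```

```text
{'t': np.float64(5.45), 'eef_pos': array([511.36 , 110.713,  91.873]), 'tcp_rot': array([3.11 , 0.01 , 1.681]), 'ft_force': array([-0.056, -2.203, -1.922]), 'opening': np.float64(0.001), 'joints': array([ 0.092,  0.507,  1.952, -0.015,  0.65 , -0.007])}
w4 scale 1.25
```

View pics/w4.png

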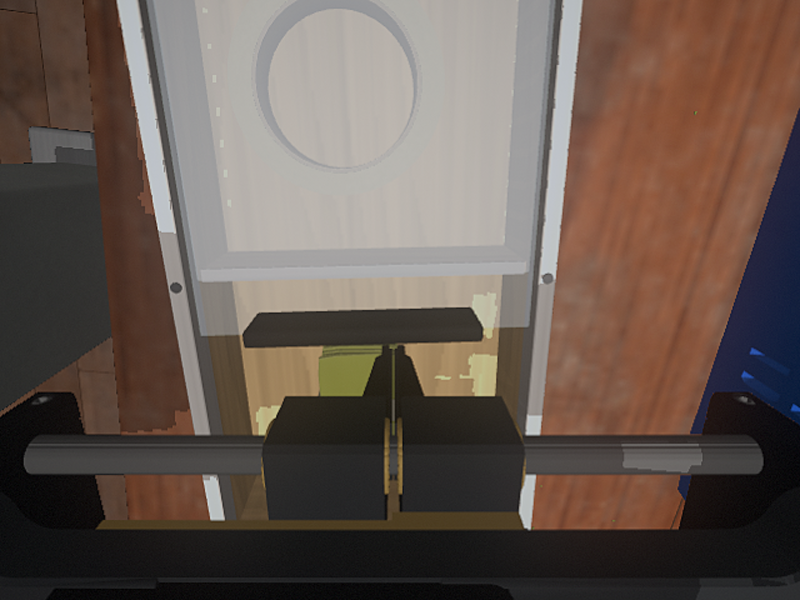

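Call:
{"api": "send_rows", "payload": {"plan": "-8 0 0 0 0;0 0 20 0 0;0 0 0 0 0"}}

```text
t: 5.8
eef_pos: [514.5, 101.8, 74.8]
tcp_rot: [3.104, 0.01, 1.682]
ft_force: [-0.0, 0.4, -0.4]
opening: 0.003
```

Run:
```python
from h import *
st()
w=eyes.read_camera("wrist"); zoom(w,"w5",0,0,640,480)
c=(496,142.5,.13)
print(proj(w,T(*c,[(-50,-17+d,92) for d in (0,-10,-20,-30)]+[(50,-17,92),(83,0,70),(-83,0,70)]))*1.25)
```

```text
{'t': np.float64(5.8), 'eef_pos': array([514.548, 101.83 ,  74.84 ]), 'tcp_rot': array([3.104, 0.01 , 1.682]), 'ft_force': array([-0.01 ,  0.377, -0.362]), 'opening': np.float64(0.003), 'joints': array([ 0.074,  0.535,  1.966, -0.014,  0.604, -0.026])}
w5 scale 1.25
[[218.21278141 332.3886842 ]
 [221.98152331 357.36271841]
 [225.61620472 381.41330003]
 [229.12354735 404.58874122]
 [490.49514861 323.91897298]
 [559.19698145 263.19887027]
 [147.0757157  274.3492432 ]]
```

View pics/w5.png

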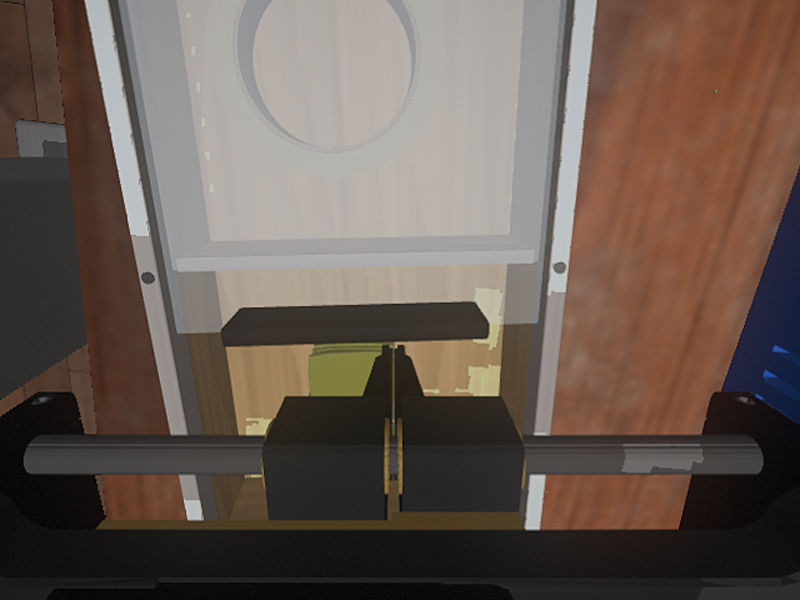

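Call:
{"api": "send_rows", "payload": {"plan": "-10 0 -40 0 90;-45 0 -45 0 90;-45 0 0 0 90;-25 0 0 0 90;0 0 0 0 90"}}

```text
t: 6.35
eef_pos: [526.5, -20.8, 161.2]
tcp_rot: [3.099, 0.012, 1.68]
ft_force: [0.6, -0.3, 0.4]
opening: 0.365
```

Run:
```python
from h import *
st()
w=eyes.read_camera("wrist"); zoom(w,"w6",0,0,640,480)
print(boxes_of("tile_bundle",w)); 
r=regions_of("tile_bundle",w)
if r:
  m=r[0]["pixels"]; print(r[0]["confidence"],m.sum()); a=cv2.minAreaRect(np.argwhere(m)[:,::-1].astype(np.float32)); q=cv2.boxPoints(a); print(q*1.25); B=back(w,q,40); print(B,B.mean(0))
```

```text
{'t': np.float64(6.35), 'eef_pos': array([526.518, -20.753, 161.245]), 'tcp_rot': array([3.099, 0.012, 1.68 ]), 'ft_force': array([ 0.558, -0.285,  0.448]), 'opening': np.float64(0.365), 'joints': array([-0.165,  0.404,  1.888, -0.   ,  0.807, -0.274])}
w6 scale 1.25
[{'bbox': [252.3, 81.7, 64.8, 96.3], 'confidence': 0.93}]
0.87 5332
[[317.5  106.25]
 [395.   106.25]
 [395.   221.25]
 [317.5  221.25]]
[[475.03202402  88.10469989  40.        ]
 [521.32996807  93.38394787  40.        ]
 [529.01587778  24.58701805  40.        ]
 [479.01272251  19.39672005  40.        ]] [501.09764809  56.36809646  40.        ]
```

View pics/w6.png

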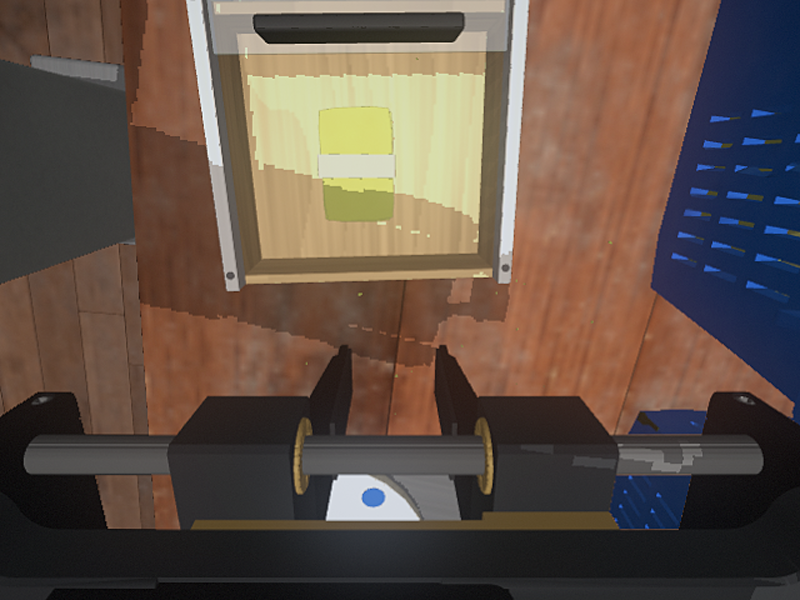

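Call:
{"api": "send_rows", "payload": {"plan": "40 -10 0 0 90;40 -8 0 0 90;0 -2 30 0 90;0 -2 30 0 90;0 0 0 0 90"}}

```text
t: 7.0
eef_pos: [495.3, 66.3, 97.8]
tcp_rot: [3.101, 0.011, 1.687]
ft_force: [-0.0, 0.4, 0.4]
opening: 0.909
```

Run:
```python
from h import *
st()
w=eyes.read_camera("wrist"); zoom(w,"w7",0,0,640,480)
```

```text
{'t': np.float64(7.0), 'eef_pos': array([495.311,  66.324,  97.754]), 'tcp_rot': array([3.101, 0.011, 1.687]), 'ft_force': array([-0.031,  0.354,  0.363]), 'opening': np.float64(0.909), 'joints': array([ 0.004,  0.47 ,  2.01 , -0.01 ,  0.62 , -0.104])}
w7 scale 1.25
```

View pics/w7.png

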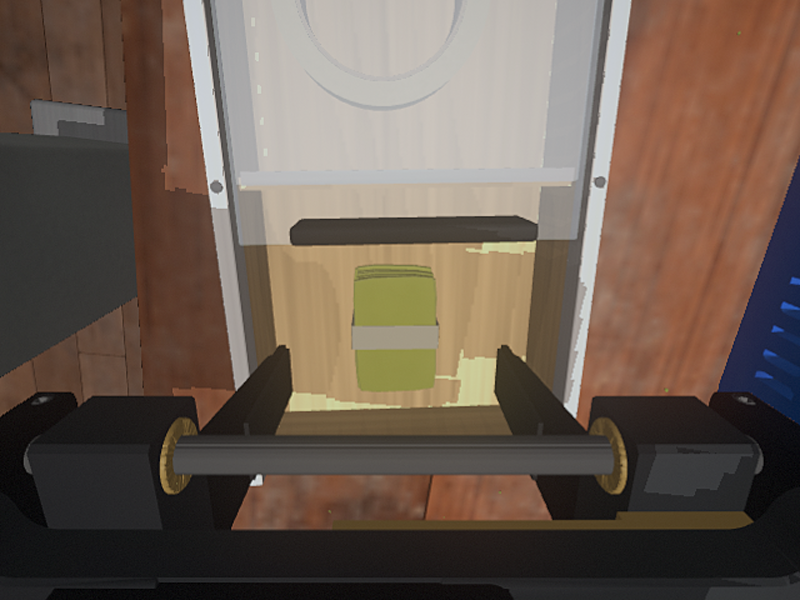

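Call:
{"api": "send_rows", "payload": {"plan": "-10 1 0 0 90;0 0 25 0 90;0 0 30 0 90;0 0 15 0 90;0 0 0 0 90"}}

```text
t: 7.55
eef_pos: [506.7, 53.8, 34.3]
tcp_rot: [3.088, 0.012, 1.687]
ft_force: [0.2, -0.0, -0.7]
opening: 0.942
```

Run:
```python
from h import *
st()
w=eyes.read_camera("wrist"); zoom(w,"w8",0,0,640,480)
```

```text
{'t': np.float64(7.55), 'eef_pos': array([506.662,  53.806,  34.322]), 'tcp_rot': array([3.088, 0.012, 1.687]), 'ft_force': array([ 0.228, -0.047, -0.653]), 'opening': np.float64(0.942), 'joints': array([-0.021,  0.589,  2.038, -0.011,  0.46 , -0.129])}
w8 scale 1.25
```

View pics/w8.png

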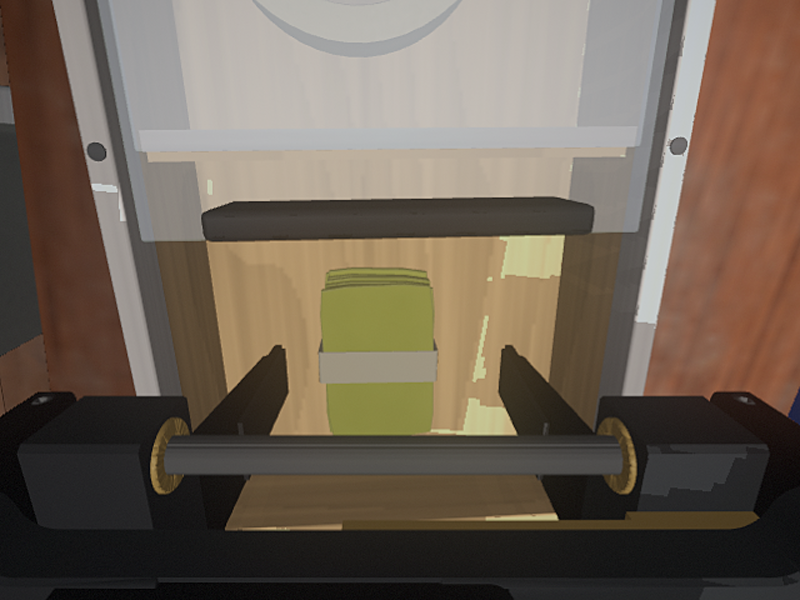

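Call:
{"api": "send_rows", "payload": {"plan": "4 -6 0 0 90;0 0 18 0 90;0 0 0 0 90"}}

```text
t: 7.9
eef_pos: [502.7, 56.7, 20.6]
tcp_rot: [3.082, 0.013, 1.686]
ft_force: [-0.9, -0.5, 0.5]
opening: 0.953
```

Call:
{"api": "send_rows", "payload": {"plan": "0 -1 7 0 90;0 0 0 0 90;0 0 0 0 40;0 0 0 0 40;0 0 0 0 40;0 0 0 0 40;0 0 0 0 40"}}

```text
t: 8.6
eef_pos: [502.9, 56.7, 16.8]
tcp_rot: [3.078, 0.014, 1.687]
ft_force: [0.0, -0.1, 0.0]
opening: 0.584
```

Call:
{"api": "send_rows", "payload": {"plan": "0 0 0 0 40;0 0 0 0 40;0 0 -10 0 40"}}

```text
t: 8.9
eef_pos: [501.6, 56.7, 26.3]
tcp_rot: [3.08, 0.013, 1.687]
ft_force: [0.3, -0.2, -1.0]
opening: 0.487
```

Call:
{"api": "send_rows", "payload": {"plan": "0 0 -40 0 40;0 0 -40 0 40;0 0 -30 0 40;-30 -8 0 0 40;-44 -12 0 0 40;-44 -12 0 0 40;-44 -12 0 0 40;-44 -12 0 0 40"}}

```text
t: 9.7
eef_pos: [462.1, -155.8, 146.0]
tcp_rot: [3.075, 0.015, 1.696]
ft_force: [1.0, -0.4, -0.8]
opening: 0.481
```

Call:
{"api": "send_rows", "payload": {"plan": "-44 -12 0 0 40;-44 -12 0 0.1 40;-44 -8 0 0.15 40;-15 0 0 0.15 40;0 0 0 0.15 40;0 0 0 0.1 40;0 0 0 0 40"}}

```text
t: 10.4
eef_pos: [435.7, -317.3, 149.7]
tcp_rot: [3.077, -0.028, 1.029]
ft_force: [0.5, -0.1, -1.4]
opening: 0.485
```

Run:
```python
from h import *
st()
w=eyes.read_camera("wrist"); zoom(w,"w9",0,0,640,480)
p=eyes.read_camera("top"); zoom(p,"t9",340,190,500,310)
```

```text
{'t': np.float64(10.4), 'eef_pos': array([ 435.692, -317.257,  149.699]), 'tcp_rot': array([ 3.077, -0.028,  1.029]), 'ft_force': array([ 0.526, -0.098, -1.444]), 'opening': np.float64(0.485), 'joints': array([-0.773,  0.429,  1.883,  0.06 ,  0.774, -0.273])}
w9 scale 1.25
t9 scale 5.0
```

View pics/w9.png

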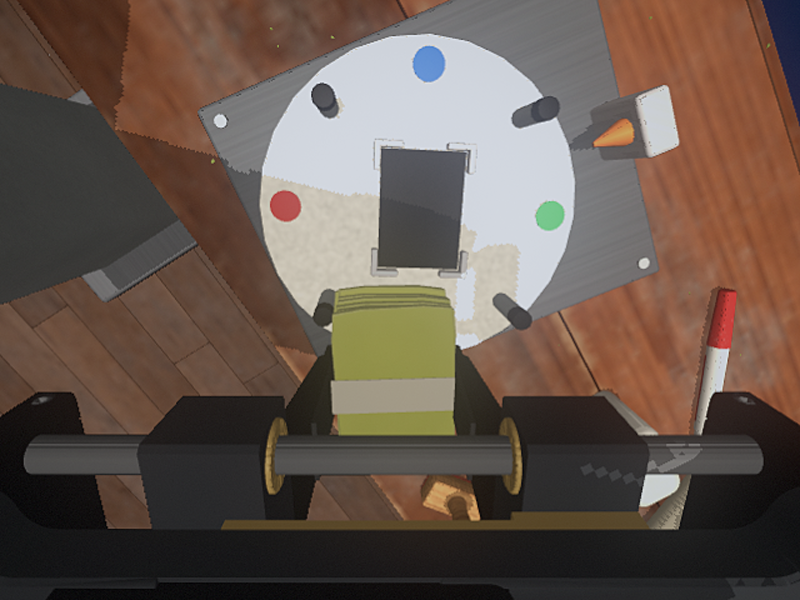

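Run:
```python
from h import *
from scipy.optimize import least_squares
w=eyes.read_camera("wrist")
print("blue",[b for b in boxes_of("turntable",w)[:1]])
q=(np.array([(429,64),(285,206),(549,215),(382,149),(466,151),(461,270),(379,266)],float))/1.25-.4
Q=[(0,88,26),(-88,0,26),(88,0,26),(-27.5,38.5,26),(27.5,38.5,26),(27.5,-38.5,26),(-27.5,-38.5,26)]
r=least_squares(lambda v:(proj(w,T(*v,Q))-q).ravel(),[485,-284,-.58]);n=r.x;print("nest",n,r.fun.round(1))
c=back(w,np.array([(592,146)])/1.25-.4,48)[0]; print("cone",c,np.hypot(*(c[:2]-n[:2])),np.arctan2(c[1]-n[1],c[0]-n[0]), "joint",n[2]-np.arctan2(c[1]-n[1],c[0]-n[0]))
# bundle top front edge in gripper: corners
s=env.state(); pos=s["eef_pos"]
zt=pos[2]-11+34
b=back(w,np.array([(332,300),(455,304)])/1.25-.4,zt); print("bundle front edge",b)
from scipy.spatial.transform import Rotation as R
Rm=R.from_euler("xyz",s["tcp_rot"]).as_matrix(); print(Rm.round(3)); print("edge in tool",(b-pos)@Rm)
```

```text
blue [{'bbox': [205.9, 29.3, 256.3, 248.3], 'confidence': 0.76}]
nest [ 488.8463445  -282.40757944   -0.57258424] [-0.1 -0.   1.1  0.7  1.3 -0.1 -0.4 -0.9  0.8  0.3 -2.2 -0.9 -0.5  1. ]
cone [ 595.28858448 -299.5529458    48.        ] 107.81425712540376 -0.15970492467378664 joint -0.4128793202448958
bundle front edge [[ 436.52226636 -273.17350651  172.48242462]
 [ 472.56664276 -297.34499087  172.48242462]]
[[ 0.511  0.857  0.07 ]
 [ 0.859 -0.512 -0.009]
 [ 0.028  0.064 -0.998]]
edge in tool [[ 38.36293737 -20.40609075 -23.30054327]
 [ 36.01073288  22.84296055 -20.57209651]]
```

Call:
{"api": "send_rows", "payload": {"plan": "25 11 0 0 40;26 10 0 0 40;0 0 35 0 40;0 0 30 0 40;0 0 0 0 40"}}

```text
t: 11.1
eef_pos: [487.5, -282.1, 87.6]
tcp_rot: [3.073, -0.027, 1.046]
ft_force: [-0.4, 0.1, -1.1]
opening: 0.486
```

```bash
cat > m.py <<'E'
from h import *
st()
from scipy.spatial.transform import Rotation as R
s=env.state(); print(R.from_euler("xyz",s["tcp_rot"]).as_matrix().round(3))
E
python3 - <<'E'
from m import *
w=eyes.read_camera("wrist"); n=(488.8,-282.4,-.573)
zoom(w,"w10",0,0,640,480,proj(w,T(*n,[(-28,39,35),(28,39,35),(0,88,26),(-88,0,26),(88,0,26)])))
print(proj(w,T(*n,[(-28,39,35),(28,39,35)]))*1.25)
p=eyes.read_camera("top"); zoom(p,"t10",340,190,500,310)
E
```

```text
{'t': np.float64(11.1), 'eef_pos': array([ 487.548, -282.052,   87.615]), 'tcp_rot': array([ 3.073, -0.027,  1.046]), 'ft_force': array([-0.405,  0.059, -1.064]), 'opening': np.float64(0.486), 'joints': array([-0.659,  0.546,  1.883,  0.059,  0.649, -0.179])}
[[ 0.501  0.862  0.072]
 [ 0.865 -0.502 -0.011]
 [ 0.027  0.068 -0.997]]
w10 scale 1.25
[[334.82815642 254.19152953]
 [443.47750783 257.84353467]]
t10 scale 5.0
```

View pics/w10.png

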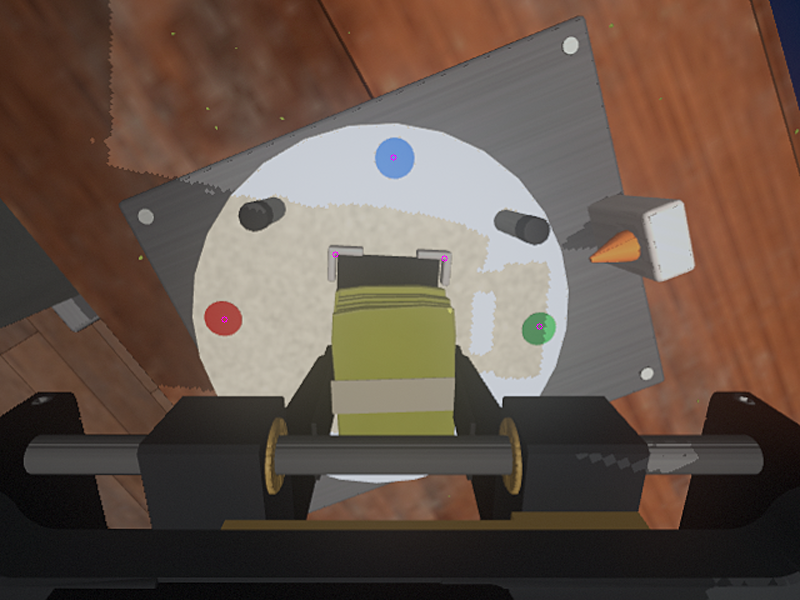

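Call:
{"api": "send_rows", "payload": {"plan": "-2 0 15 0 40;0 0 18 0 40;0 0 0 0 40"}}

```text
t: 11.5
eef_pos: [491.3, -286.9, 62.1]
tcp_rot: [3.063, -0.025, 1.047]
ft_force: [0.5, 0.7, 0.3]
opening: 0.485
```

Run:
```python
from m import *
w=eyes.read_camera("wrist"); n=(488.8,-282.4,-.573)
pr=proj(w,T(*n,[(-28,39,35),(28,39,35),(-24.5,36,60),(24.5,36,60),(-24.5,-36,60),(24.5,-36,60)]))
pr2=proj(w,T(*n,[(-24.5,36,78),(24.5,36,78)])); print(pr2*1.25)
zoom(w,"w11",150,180,450,405,pr2)
```

```text
{'t': np.float64(11.5), 'eef_pos': array([ 491.298, -286.94 ,   62.108]), 'tcp_rot': array([ 3.063, -0.025,  1.047]), 'ft_force': array([0.479, 0.696, 0.279]), 'opening': np.float64(0.485), 'joints': array([-0.662,  0.589,  1.894,  0.065,  0.585, -0.19 ])}
[[ 0.5    0.862  0.081]
 [ 0.866 -0.501 -0.017]
 [ 0.025  0.079 -0.997]]
[[318.24082019 289.97921332]
 [452.16985134 293.32881528]]
w11 scale 2.6666666666666665
```

View pics/w11.png

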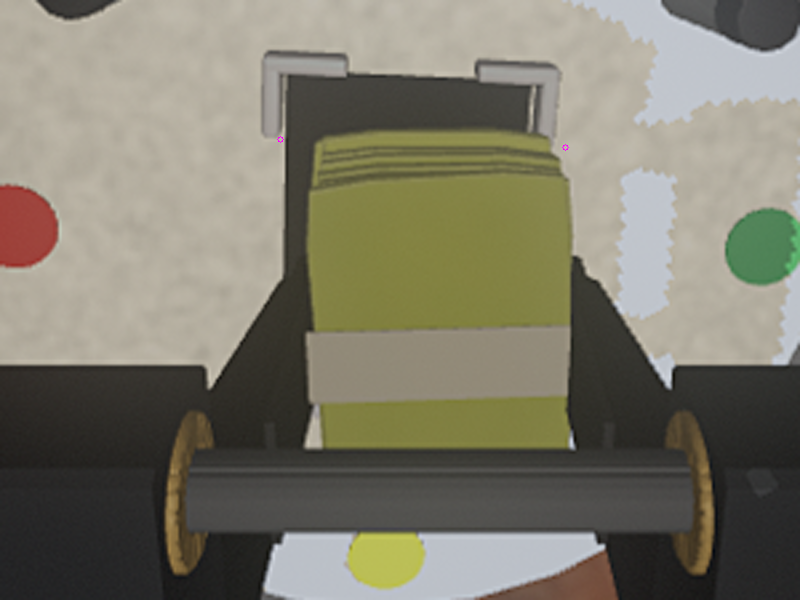

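```bash
cat > b.py <<'E'
from m import *
from scipy.optimize import least_squares
def bund(w,q,z,n,x0=(488,-284,-.573)):
    # q: TL,TR,BL(bottom-left front),BR
    Q=[(-24.5,36,z+34),(24.5,36,z+34),(-24.5,36,z),(24.5,36,z)]
    r=least_squares(lambda v:(proj(w,T(*v,Q))-q).ravel(),x0); v=r.x
    print("bundle",v,r.fun.round(1))
    d=np.array(n[:2])-v[:2]
    Rm=R.from_euler("xyz",env.state()["tcp_rot"]).as_matrix()
    c,s_=np.cos(n[2]),np.sin(n[2]); print("bundle in nest",-(c*d[0]+s_*d[1]),-(-s_*d[0]+c*d[1]),"yaw err",v[2]-n[2])
    print("move tool",Rm.T@np.r_[d,0])
n=(488.8,-282.4,-.573)
E
python3 - <<'E'
from b import *
w=eyes.read_camera("wrist")
q=np.array([(308,190),(571,178),(315,140),(552,132)])/2.6667+[149.7,179.7]
bund(w,q,51,n)
E
```

```text
{'t': np.float64(11.55), 'eef_pos': array([ 491.716, -287.24 ,   63.212]), 'tcp_rot': array([ 3.061, -0.025,  1.047]), 'ft_force': array([ 0.894, -0.875, -0.116]), 'opening': np.float64(0.487), 'joints': array([-0.662,  0.588,  1.893,  0.065,  0.586, -0.19 ])}
[[ 0.5    0.862  0.082]
 [ 0.866 -0.5   -0.018]
 [ 0.025  0.08  -0.996]]
bundle [ 490.84649023 -290.47238788   -0.5095574 ] [-4.   0.6  7.   0.7 -2.7 -0.3 -0.6 -0.6]
bundle in nest 6.09610935123872 -5.673536744452646 yaw err 0.06344259799899399
move tool [ 5.96262434 -5.80479031 -0.32107443]
```

Call:
{"api": "send_rows", "payload": {"plan": "6 -7 0 0.05 40;0 0 0 0 40"}}

```text
t: 11.8
eef_pos: [489.4, -279.3, 66.1]
tcp_rot: [3.058, -0.029, 0.996]
ft_force: [-0.7, 0.5, -1.6]
opening: 0.482
```

Run:
```python
from b import *
w=eyes.read_camera("wrist")
zoom(w,"w12",150,180,450,405,proj(w,T(*n,[(-28,39,35),(28,39,35)])))
```

```text
{'t': np.float64(11.8), 'eef_pos': array([ 489.419, -279.297,   66.11 ]), 'tcp_rot': array([ 3.058, -0.029,  0.996]), 'ft_force': array([-0.665,  0.512, -1.586]), 'opening': np.float64(0.482), 'joints': array([-0.653,  0.576,  1.909,  0.065,  0.577, -0.129])}
[[ 0.544  0.835  0.085]
 [ 0.839 -0.544 -0.021]
 [ 0.029  0.083 -0.996]]
w12 scale 2.6666666666666665
```

View pics/w12.png

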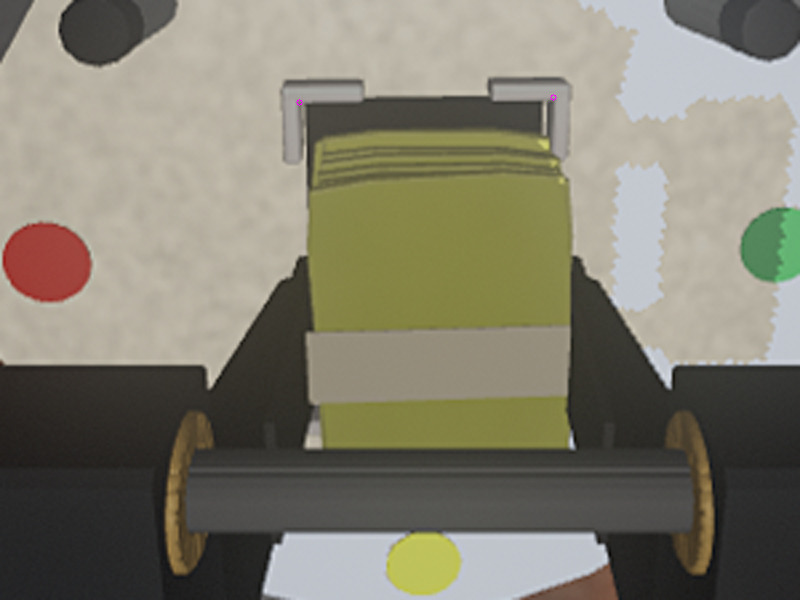

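```bash
sed -i 's/24.5/23.5/g' b.py
python3 - <<'E'
from b import *
w=eyes.read_camera("wrist")
q=np.array([(309,190),(570,178),(315,140),(552,132)])/2.6667+[149.7,179.7]
bund(w,q,55,n)
bund(w,q,52,n)
E
```

```text
{'t': np.float64(11.85), 'eef_pos': array([ 489.918, -279.997,   66.313]), 'tcp_rot': array([ 3.057, -0.029,  0.997]), 'ft_force': array([-0.113,  0.047, -0.502]), 'opening': np.float64(0.485), 'joints': array([-0.653,  0.576,  1.907,  0.064,  0.577, -0.131])}
[[ 0.542  0.836  0.086]
 [ 0.84  -0.543 -0.022]
 [ 0.029  0.084 -0.996]]
bundle [ 488.93258424 -282.83088982   -0.55930685] [-2.3  0.4  5.5  0.5 -1.2 -0.3 -2.5 -0.5]
bundle in nest 0.3450168647707893 -0.2901861168250372 yaw err 0.013693154152852438
move tool [ 0.28999065 -0.34455518 -0.02077896]
bundle [ 488.68596113 -283.68163975   -0.5588258 ] [-1.3  0.2  4.4  0.4 -0.4 -0.1 -3.1 -0.4]
bundle in nest 0.5990234216255523 -1.138760840328276 yaw err 0.014174200208170062
move tool [ 1.13816152 -0.59989179 -0.01798652]
```

Call:
{"api": "send_rows", "payload": {"plan": "0 -1.5 14 0 40;0 0 0 0 40"}}

```text
t: 12.1
eef_pos: [490.7, -280.7, 53.3]
tcp_rot: [3.054, -0.028, 1.0]
ft_force: [0.9, -0.1, -1.8]
opening: 0.486
```

Run:
```python
from b import *
w=eyes.read_camera("wrist")
q=np.array([(309,190),(570,178),(315,140),(552,132)])/2.6667+[149.7,179.7]
bund(w,q,env.state()["eef_pos"][2]-11,n)
zoom(w,"w13",150,180,450,405,proj(w,T(*n,[(-28,39,35),(28,39,35)])))
```

```text
{'t': np.float64(12.1), 'eef_pos': array([ 490.71 , -280.667,   53.338]), 'tcp_rot': array([ 3.054, -0.028,  1.   ]), 'ft_force': array([ 0.907, -0.076, -1.842]), 'opening': np.float64(0.486), 'joints': array([-0.653,  0.598,  1.915,  0.068,  0.546, -0.138])}
[[ 0.54   0.837  0.088]
 [ 0.841 -0.54  -0.023]
 [ 0.028  0.087 -0.996]]
bundle [ 489.7996287  -283.15903774   -0.55781636] [-2.6  0.5  6.   0.6 -1.6 -0.3 -2.3 -0.6]
bundle in nest 1.2514826429542545 -0.09584891958690478 yaw err 0.015183637371908865
move tool [ 0.09834256 -1.24663368 -0.10783797]
w13 scale 2.6666666666666665
```

View pics/w13.png

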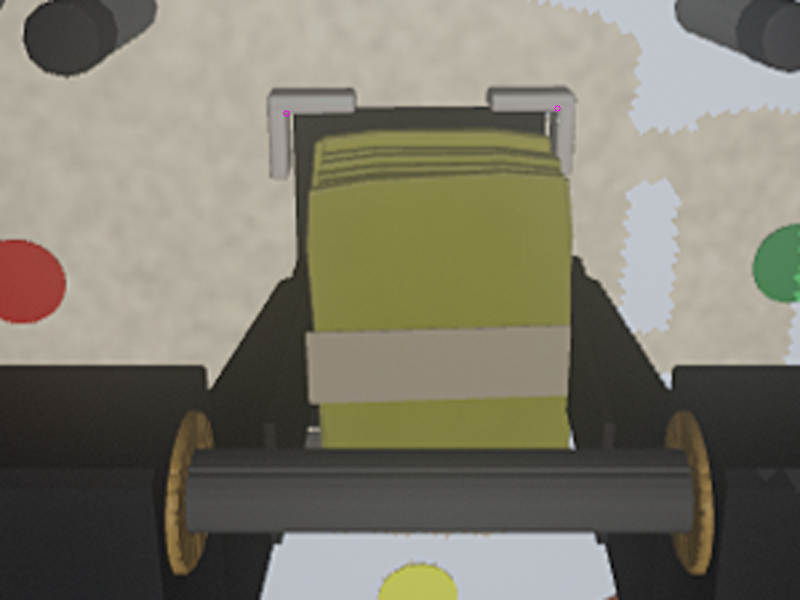

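Call:
{"api": "send_rows", "payload": {"plan": "0 -3 6 0 40;0 0 0 0 40"}}

```text
t: 12.35
eef_pos: [489.4, -280.0, 48.6]
tcp_rot: [3.052, -0.028, 1.001]
ft_force: [-1.1, -0.8, -1.6]
opening: 0.483
```

Run:
```python
from b import *
w=eyes.read_camera("wrist")
q=np.array([(309,190),(570,178),(315,140),(552,132)])/2.6667+[149.7,179.7]
bund(w,q,env.state()["eef_pos"][2]-11,n)
zoom(w,"w14",150,180,450,405,proj(w,T(*n,[(-28,39,35),(28,39,35)])))
```

```text
{'t': np.float64(12.35), 'eef_pos': array([ 489.436, -279.976,   48.557]), 'tcp_rot': array([ 3.052, -0.028,  1.001]), 'ft_force': array([-1.074, -0.791, -1.633]), 'opening': np.float64(0.483), 'joints': array([-0.654,  0.604,  1.923,  0.07 ,  0.529, -0.141])}
[[ 0.54   0.837  0.09 ]
 [ 0.841 -0.54  -0.025]
 [ 0.028  0.09  -0.996]]
bundle [ 488.45839148 -282.56674199   -0.55802821] [-2.4  0.5  5.9  0.6 -1.6 -0.3 -2.5 -0.6]
bundle in nest -0.19664616611247307 -0.3253145549135872 yaw err 0.014971790204685531
move tool [0.32465629 0.19589813 0.02686051]
w14 scale 2.6666666666666665
```

View pics/w14.png

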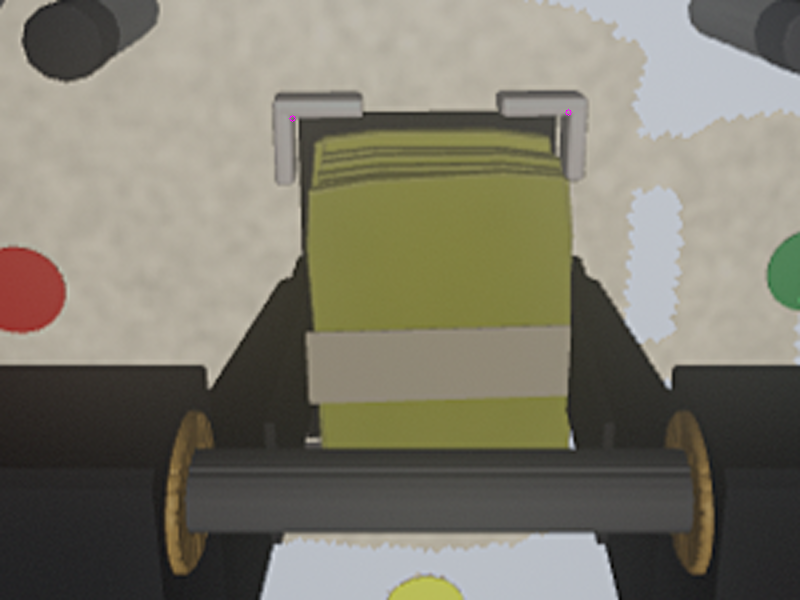

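Call:
{"api": "send_rows", "payload": {"plan": "0 -0.5 5 0 40;0 -0.5 4 0 40;0 0 0 0 40"}}

```text
t: 12.7
eef_pos: [490.0, -280.1, 39.6]
tcp_rot: [3.05, -0.028, 1.001]
ft_force: [-1.1, 0.9, -1.4]
opening: 0.482
```

Run:
```python
from b import *
w=eyes.read_camera("wrist")
q=np.array([(309,190),(570,178),(315,140),(552,132)])/2.6667+[149.7,179.7]
bund(w,q,env.state()["eef_pos"][2]-11,n)
zoom(w,"w15",150,180,450,405,proj(w,T(*n,[(-28,39,35),(28,39,35)])))
```

```text
{'t': np.float64(12.7), 'eef_pos': array([ 489.977, -280.084,   39.602]), 'tcp_rot': array([ 3.05 , -0.028,  1.001]), 'ft_force': array([-1.056,  0.899, -1.405]), 'opening': np.float64(0.482), 'joints': array([-0.653,  0.619,  1.927,  0.072,  0.508, -0.144])}
[[ 0.539  0.837  0.092]
 [ 0.842 -0.54  -0.026]
 [ 0.028  0.091 -0.995]]
bundle [ 488.9662041  -282.75980919   -0.55832684] [-2.2  0.5  5.9  0.6 -1.6 -0.3 -2.6 -0.5]
bundle in nest 0.33473016299837366 -0.21223142094362257 yaw err 0.014673156456528225
move tool [ 0.21313323 -0.33324882 -0.02461514]
w15 scale 2.6666666666666665
```

View pics/w15.png

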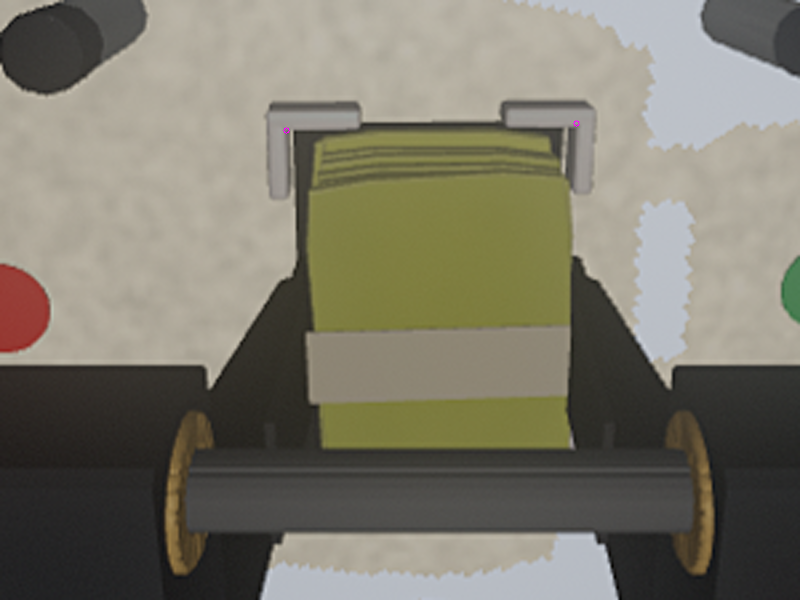

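Call:
{"api": "send_rows", "payload": {"plan": "0 -0.5 3 0 40;0 0 0 0 40;0 0 0 0 70;0 0 0 0 70;0 0 0 0 70;0 0 0 0 70;0 0 0 0 70"}}

```text
t: 13.45
eef_pos: [490.7, -280.3, 37.5]
tcp_rot: [3.048, -0.028, 1.001]
ft_force: [0.9, -0.4, 0.0]
opening: 0.729
```

Run:
```python
from b import *
w=eyes.read_camera("wrist")
zoom(w,"w16",0,0,640,480,proj(w,T(*n,[(-28,39,35),(28,39,35)])))
```

```text
{'t': np.float64(13.45), 'eef_pos': array([ 490.703, -280.294,   37.522]), 'tcp_rot': array([ 3.048, -0.028,  1.001]), 'ft_force': array([ 0.917, -0.413,  0.047]), 'opening': np.float64(0.729), 'joints': array([-0.653,  0.622,  1.928,  0.074,  0.501, -0.145])}
[[ 0.539  0.837  0.094]
 [ 0.842 -0.539 -0.027]
 [ 0.028  0.094 -0.995]]
w16 scale 1.25
```

View pics/w16.png

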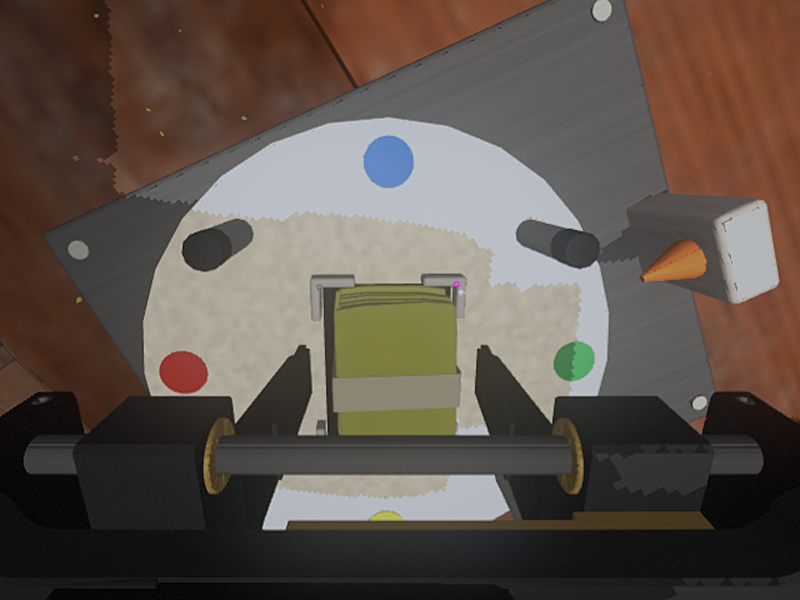

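Call:
{"api": "send_rows", "payload": {"plan": "0.5 1.5 -15 0 70;1 3 -30 0 70;1 3 -30 0 70;0 0 -25 0.1 30;0 0 0 0.15 0;0 0 0 0.15 0;0 0 0 0.15 0;0 0 0 0.15 0"}}

```text
t: 14.3
eef_pos: [488.6, -279.4, 142.0]
tcp_rot: [3.089, -0.082, 0.295]
ft_force: [-0.3, -0.0, -0.3]
opening: 0.374
```

Call:
{"api": "send_rows", "payload": {"plan": "0 0 0 0.15 0;0 0 0 0.15 0;0 0 0 0.15 0;0 0 0 0.15 0;0 0 0 0.15 0;0 0 0 0.15 0;0 0 0 0.15 0;0 0 0 0.15 0"}}

```text
t: 15.1
eef_pos: [488.2, -279.0, 141.8]
tcp_rot: [-3.085, -0.078, -0.909]
ft_force: [-0.1, -0.6, -0.9]
opening: 0.002
```

```bash
cat > g.py <<'E'
from m import *
C=np.array([488.8,-282.4]); BASE=-.16
def to(x,y,z=None,yaw=None):
    s=env.state(); pos=np.array(s["eef_pos"]); Rm=R.from_euler("xyz",s["tcp_rot"]).as_matrix()
    d=np.array([x-pos[0],y-pos[1],(z-pos[2]) if z is not None else 0])
    print("move",(Rm.T@d).round(1),"roll",None if yaw is None else round(-((yaw-s["tcp_rot"][2]+np.pi)%(2*np.pi)-np.pi),3))
def polar():
    s=env.state(); d=np.array(s["eef_pos"][:2])-C; a=np.arctan2(d[1],d[0]); print("r",np.hypot(*d).round(1),"phi",round(a,3),"tool yaw-tangent",round((s["tcp_rot"][2]-a-np.pi/2+np.pi)%(2*np.pi)-np.pi,3))
E
python3 - <<'E'
from g import *
polar(); to(404,-274,130,-1.5)
p=eyes.read_camera("top"); zoom(p,"t11",340,190,500,310)
E
```

```text
{'t': np.float64(15.1), 'eef_pos': array([ 488.158, -279.031,  141.829]), 'tcp_rot': array([-3.085, -0.078, -0.909]), 'ft_force': array([-0.09 , -0.645, -0.897]), 'opening': np.float64(0.002), 'joints': array([-0.654,  0.459,  1.857,  0.053,  0.736,  1.786])}
[[ 0.613 -0.785  0.093]
 [-0.787 -0.617 -0.027]
 [ 0.078 -0.057 -0.995]]
r 3.4 phi 1.759 tool yaw-tangent 2.044
move [-56.4  63.6   3.8] roll 0.591
t11 scale 5.0
```

View pics/t11.png

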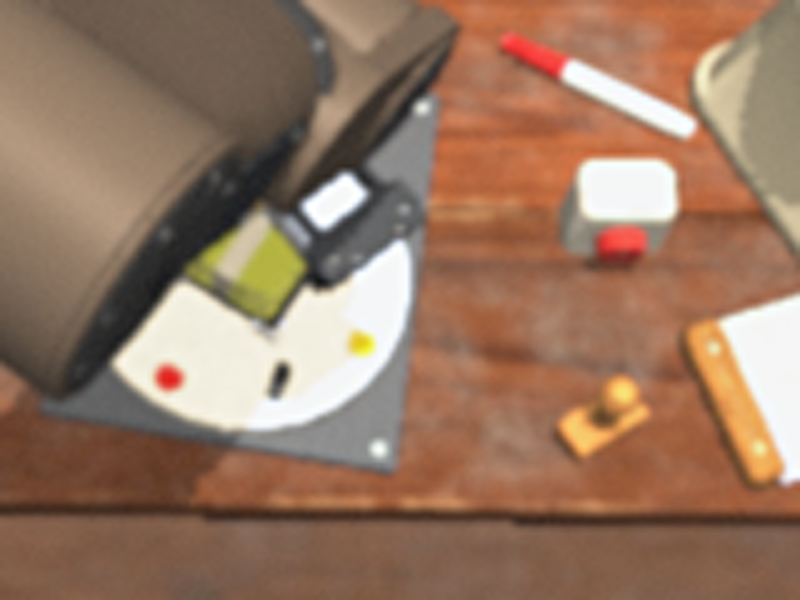

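Call:
{"api": "send_rows", "payload": {"plan": "-27 31 0 0 0;-27 31 0 0 0;0 0 0 0.15 0;0 0 0 0.15 0;0 0 0 0.15 0;0 0 0 0.13 0;0 0 0 0 0"}}

```text
t: 15.85
eef_pos: [403.0, -273.5, 133.7]
tcp_rot: [-3.051, -0.034, -1.493]
ft_force: [0.1, -1.0, 1.3]
opening: 0.006
```

Run:
```python
from g import *
polar(); to(404,-274,48,-1.5)
```

```text
{'t': np.float64(15.85), 'eef_pos': array([ 403.012, -273.519,  133.719]), 'tcp_rot': array([-3.051, -0.034, -1.493]), 'ft_force': array([ 0.099, -1.005,  1.278]), 'opening': np.float64(0.006), 'joints': array([-0.757,  0.381,  2.039,  0.075,  0.636,  2.247])}
[[ 0.078 -0.993  0.093]
 [-0.996 -0.081 -0.027]
 [ 0.034 -0.091 -0.995]]
r 86.2 phi 3.038 tool yaw-tangent 0.181
move [-2.4  6.8 85.4] roll 0.007
```

Call:
{"api": "send_rows", "payload": {"plan": "0 2 30 0 0;0 2 30 0 0;0 3 25 0 0;0 0 0 0 0"}}

```text
t: 16.25
eef_pos: [405.1, -277.5, 47.3]
tcp_rot: [-3.049, -0.04, -1.468]
ft_force: [-0.3, -0.2, 0.1]
opening: 0.006
```

Run:
```python
from g import *
polar(); to(404,-274,48,-1.5)
w=eyes.read_camera("wrist"); zoom(w,"w17",0,0,640,480,proj(w,T(*C,-.573,[(-60,-60,72)])))
```

```text
{'t': np.float64(16.25), 'eef_pos': array([ 405.12 , -277.453,   47.33 ]), 'tcp_rot': array([-3.049, -0.04 , -1.468]), 'ft_force': array([-0.292, -0.222,  0.072]), 'opening': np.float64(0.006), 'joints': array([-0.76 ,  0.541,  2.104,  0.112,  0.408,  2.176])}
[[ 0.103 -0.99   0.096]
 [-0.994 -0.106 -0.03 ]
 [ 0.04  -0.093 -0.995]]
r 83.8 phi 3.083 tool yaw-tangent 0.162
move [-3.5  0.7 -0.9] roll 0.032
w17 scale 1.25
```

View pics/w17.png

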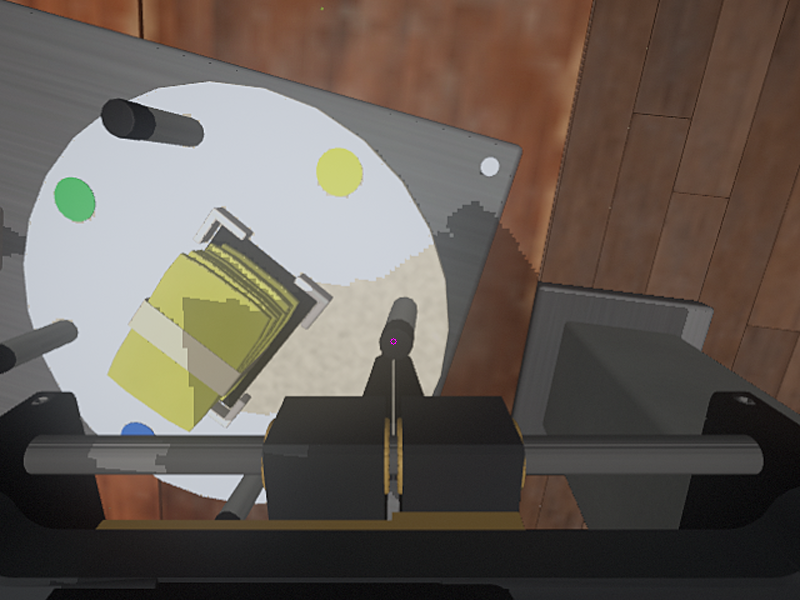

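Call:
{"api": "send_rows", "payload": {"plan": "8.5 1 0 -0.1 0;8.5 1 0 -0.1 0;8.5 1 0 -0.1 0;0 0 0 0 0"}}

```text
t: 16.7
eef_pos: [407.4, -301.8, 53.3]
tcp_rot: [-3.066, -0.065, -1.145]
ft_force: [0.4, 0.7, 0.2]
opening: 0.005
```

```bash
cat >> g.py <<'E'
def disc(w,guess,names="gyrb"):
    # dots by colour in wrist image -> disc joint
    hsv=cv2.cvtColor(np.ascontiguousarray(w["image"]),cv2.COLOR_RGB2HSV)
    rng={"g":((60,100,60),(85,255,255)),"b":((100,100,80),(115,255,255)),"y":((24,90,120),(34,255,255)),"r":((0,150,80),(4,255,255))}
    off={"g":0,"y":-np.pi/2,"r":np.pi,"b":np.pi/2}; out=[]
    for k,(lo,hi) in rng.items():
        for dg in np.linspace(-.25,.25,51):
            a=BASE+guess+dg+off[k]; P=[C[0]+88*np.cos(a),C[1]+88*np.sin(a),26]
            u,v=proj(w,[P])[0]
        m=cv2.inRange(hsv,lo,hi); nn,lab,sta,cen=cv2.connectedComponentsWithStats(m)
        for i in range(1,nn):
            if sta[i,4]<60: continue
            B=back(w,[cen[i]],26)[0][:2]-C; r=np.hypot(*B)
            if abs(r-88)<9:
                th=(np.arctan2(B[1],B[0])-off[k]-BASE-guess+np.pi)%(2*np.pi)-np.pi+guess
                out.append((k,round(float(th),3),round(float(r),1),int(sta[i,4])))
    print("disc",out)
E
python3 - <<'E'
from g import *
polar()
w=eyes.read_camera("wrist"); zoom(w,"w18",0,0,640,480); disc(w,-.3)
p=eyes.read_camera("top"); disc(p,-.3)
E
```

```text
{'t': np.float64(16.7), 'eef_pos': array([ 407.373, -301.843,   53.26 ]), 'tcp_rot': array([-3.066, -0.065, -1.145]), 'ft_force': array([0.399, 0.701, 0.172]), 'opening': np.float64(0.005), 'joints': array([-0.794,  0.544,  2.06 ,  0.111,  0.454,  1.821])}
[[ 0.412 -0.906  0.095]
 [-0.909 -0.416 -0.028]
 [ 0.065 -0.075 -0.995]]
r 83.7 phi -2.907 tool yaw-tangent 0.191
w18 scale 1.25
disc [('g', -0.168, 87.8, 858), ('b', -0.177, 86.5, 442), ('y', -0.169, 88.4, 1002)]
disc []
```

View pics/w18.png

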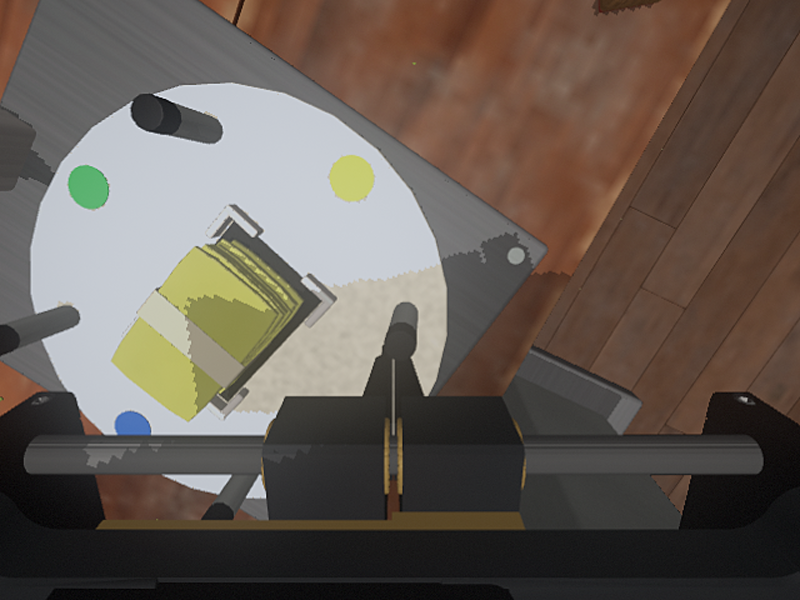

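Call:
{"api": "send_rows", "payload": {"plan": "6 1 3 -0.07 0;6 1 2 -0.06 0;0 0 0 0 0"}}

```text
t: 17.1
eef_pos: [411.1, -311.8, 50.8]
tcp_rot: [-3.074, -0.074, -1.02]
ft_force: [-1.0, 1.0, 0.3]
opening: 0.008
```

Run:
```python
from g import *
polar()
w=eyes.read_camera("wrist");disc(w,0)
```

```text
{'t': np.float64(17.1), 'eef_pos': array([ 411.135, -311.812,   50.812]), 'tcp_rot': array([-3.074, -0.074, -1.02 ]), 'ft_force': array([-0.962,  0.973,  0.272]), 'opening': np.float64(0.008), 'joints': array([-0.803,  0.556,  2.04 ,  0.112,  0.461,  1.687])}
[[ 0.522 -0.848  0.096]
 [-0.85  -0.526 -0.028]
 [ 0.074 -0.067 -0.995]]
r 83.0 phi -2.78 tool yaw-tangent 0.188
disc [('g', -0.038, 87.8, 883), ('b', -0.062, 85.3, 321), ('y', -0.04, 88.4, 1015)]
```

Call:
{"api": "send_rows", "payload": {"plan": "3 0 3 -0.03 0;0 0 0 0 0;0 0 0 0 0;0 0 0 0 0;0 0 0 0 0;0 0 0 0 0;0 0 0 0 0;0 0 0 0 0"}}

```text
t: 17.95
eef_pos: [413.1, -313.7, 48.6]
tcp_rot: [-3.076, -0.077, -0.995]
ft_force: [-0.4, 1.6, 0.4]
opening: 0.005
```

Call:
{"api": "send_rows", "payload": {"plan": "0 0 0 0 0;0 0 0 0 0;0 0 0 0 0;0 0 0 0 0"}}

```text
t: 18.35
eef_pos: [413.1, -313.7, 48.6]
tcp_rot: [-3.076, -0.077, -0.995]
ft_force: [0.4, -0.1, 0.1]
opening: 0.003
```

Run:
```python
from g import *
polar()
w=eyes.read_camera("wrist");disc(w,0);zoom(w,"w19",0,0,640,480)
```

```text
{'t': np.float64(18.35), 'eef_pos': array([ 413.054, -313.704,   48.586]), 'tcp_rot': array([-3.076, -0.077, -0.995]), 'ft_force': array([ 0.39 , -0.07 ,  0.098]), 'opening': np.float64(0.003), 'joints': array([-0.803,  0.563,  2.035,  0.112,  0.459,  1.662])}
[[ 0.543 -0.834  0.097]
 [-0.836 -0.547 -0.029]
 [ 0.077 -0.065 -0.995]]
r 82.0 phi -2.75 tool yaw-tangent 0.184
disc [('g', -0.011, 87.8, 893), ('b', -0.046, 84.4, 236), ('y', -0.014, 88.3, 1030)]
w19 scale 1.25
```

View pics/w19.png

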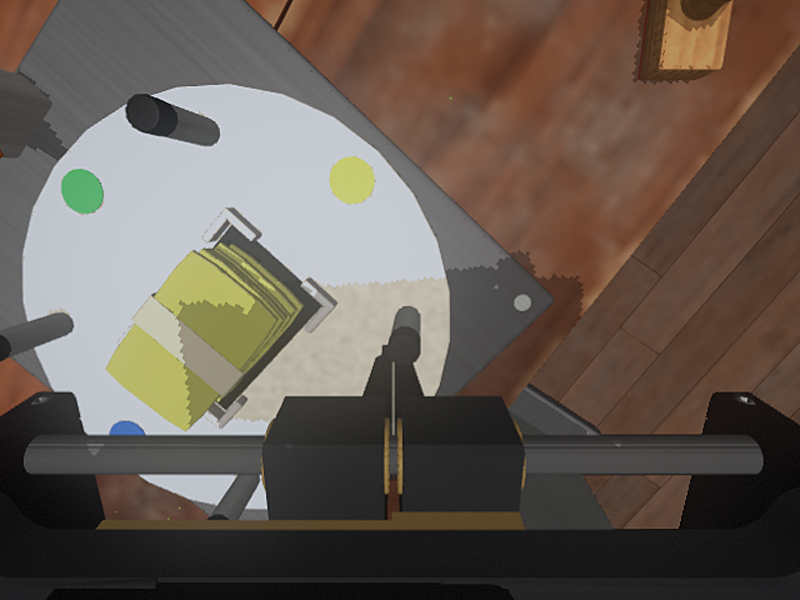

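Call:
{"api": "send_rows", "payload": {"plan": "8.4 1.4 1 -0.1 0;8.4 1.4 1 -0.1 0;8.4 1.4 1 -0.1 0;8.4 1.4 1 -0.1 0;8.4 1.4 1 -0.1 0;8.4 1.4 1 -0.1 0;8.4 1.4 1 -0.1 0;8.4 1.4 1 -0.1 0"}}

```text
t: 19.2
eef_pos: [457.0, -358.1, 45.7]
tcp_rot: [3.137, -0.09, -0.162]
ft_force: [-4.5, 1.5, 3.7]
opening: 0.007
```

Run:
```python
from g import *
polar()
w=eyes.read_camera("wrist");disc(w,.8)
```

```text
{'t': np.float64(19.2), 'eef_pos': array([ 456.984, -358.061,   45.662]), 'tcp_rot': array([ 3.137, -0.09 , -0.162]), 'ft_force': array([-4.481,  1.451,  3.727]), 'opening': np.float64(0.007), 'joints': array([-0.802,  0.627,  1.875,  0.093,  0.567,  0.854])}
[[ 0.983 -0.162  0.088]
 [-0.161 -0.987 -0.019]
 [ 0.09   0.004 -0.996]]
r 82.1 phi -1.969 tool yaw-tangent 0.236
disc [('g', 0.777, 87.7, 1096), ('b', 0.733, 83.9, 197), ('y', 0.77, 87.9, 1083)]
```

Call:
{"api": "send_rows", "payload": {"plan": "8.4 1.9 0.7 -0.09 0;8.4 1.9 0.7 -0.09 0;8.4 1.9 0.7 -0.09 0;8.4 1.9 0.7 -0.09 0;8.4 1.9 0.7 -0.09 0;8.4 1.9 0.7 -0.09 0;7 1.5 0.7 -0.09 0;0 0 0 0 0"}}

```text
t: 20.05
eef_pos: [512.7, -362.5, 44.5]
tcp_rot: [3.093, -0.065, 0.485]
ft_force: [0.2, -0.0, -0.2]
opening: 0.004
```

Run:
```python
from g import *
polar()
w=eyes.read_camera("wrist");disc(w,1.5)
```

```text
{'t': np.float64(20.05), 'eef_pos': array([ 512.658, -362.451,   44.478]), 'tcp_rot': array([ 3.093, -0.065,  0.485]), 'ft_force': array([ 0.159, -0.008, -0.169]), 'opening': np.float64(0.004), 'joints': array([-0.74 ,  0.677,  1.749,  0.074,  0.649,  0.29 ])}
[[ 0.883  0.463  0.08 ]
 [ 0.465 -0.885 -0.013]
 [ 0.065  0.048 -0.997]]
r 83.5 phi -1.281 tool yaw-tangent 0.195
disc [('g', 1.47, 87.9, 1241), ('y', 1.461, 87.6, 1143)]
```

Call:
{"api": "send_rows", "payload": {"plan": "5 0.8 0.5 -0.05 0;3.5 0.5 0.3 -0.04 0;0 0 0 0 0;0 0 0 0 0;0 0 0 0 0;0 0 0 0 0;0 0 0 0 0;0 0 0 0 0"}}

```text
t: 20.9
eef_pos: [518.4, -360.2, 44.3]
tcp_rot: [3.089, -0.061, 0.554]
ft_force: [-0.1, 0.5, -0.4]
opening: 0.002
```

Call:
{"api": "send_rows", "payload": {"plan": "0 0 0 0 0;0 0 0 0 0;0 0 0 0 0;0 0 0 0 0;0 0 0 0 0"}}

```text
t: 21.4
eef_pos: [518.4, -360.1, 44.2]
tcp_rot: [3.089, -0.061, 0.553]
ft_force: [0.2, -0.8, -0.1]
opening: 0.005
```

Run:
```python
from g import *
polar()
w=eyes.read_camera("wrist");disc(w,1.5);zoom(w,"w20",0,0,640,480)
```

```text
{'t': np.float64(21.4), 'eef_pos': array([ 518.448, -360.121,   44.228]), 'tcp_rot': array([ 3.089, -0.061,  0.553]), 'ft_force': array([ 0.194, -0.825, -0.135]), 'opening': np.float64(0.005), 'joints': array([-0.731,  0.681,  1.741,  0.072,  0.653,  0.233])}
[[ 0.849  0.522  0.08 ]
 [ 0.524 -0.851 -0.013]
 [ 0.061  0.053 -0.997]]
r 83.2 phi -1.206 tool yaw-tangent 0.189
disc [('g', 1.551, 88.0, 1262), ('y', 1.543, 87.6, 1144)]
w20 scale 1.25
```

View pics/w20.png

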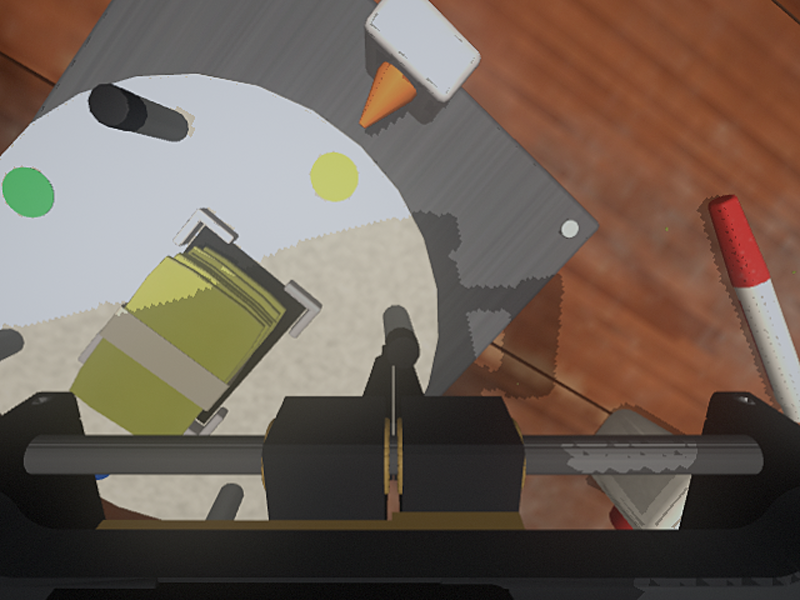

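Call:
{"api": "send_rows", "payload": {"plan": "8.4 1.4 0.5 -0.1 0;8.4 1.4 0.5 -0.1 0;8.4 1.4 0.5 -0.1 0;8.4 1.4 0.5 -0.1 0;8.4 1.4 0.5 -0.1 0;8.4 1.4 0.5 -0.1 0;8.4 1.4 0.5 -0.1 0;8.4 1.4 0.5 -0.1 0"}}

```text
t: 22.25
eef_pos: [565.7, -317.2, 44.3]
tcp_rot: [3.064, 0.001, 1.381]
ft_force: [-1.7, -2.6, 3.0]
opening: 0.002
```

Run:
```python
from g import *
polar()
w=eyes.read_camera("wrist");disc(w,2.35)
```

```text
{'t': np.float64(22.25), 'eef_pos': array([ 565.692, -317.186,   44.274]), 'tcp_rot': array([3.064e+00, 1.000e-03, 1.381e+00]), 'ft_force': array([-1.743, -2.587,  3.021]), 'opening': np.float64(0.002), 'joints': array([-0.626,  0.698,  1.696,  0.051,  0.677, -0.475])}
[[ 0.189  0.979  0.076]
 [ 0.982 -0.188 -0.015]
 [-0.001  0.078 -0.997]]
r 84.4 phi -0.425 tool yaw-tangent 0.235
disc [('g', 2.299, 87.0, 1173), ('y', 2.31, 88.4, 1087)]
```

Call:
{"api": "send_rows", "payload": {"plan": "8.5 1.6 0.2 -0.09 0;8.5 1.6 0.2 -0.09 0;8.5 1.6 0.2 -0.09 0;8.5 1.6 0.2 -0.09 0;8.5 1.6 0.2 -0.09 0;8.5 1.6 0.2 -0.09 0;8.5 1.6 0.2 -0.09 0;3 0 0 -0.05 0"}}

```text
t: 23.1
eef_pos: [572.1, -257.9, 44.1]
tcp_rot: [3.08, 0.06, 2.075]
ft_force: [5.1, -0.9, -1.7]
opening: 0.007
```

Run:
```python
from g import *
polar()
w=eyes.read_camera("wrist");disc(w,3.1);zoom(w,"w21",0,0,640,480)
```

```text
{'t': np.float64(23.1), 'eef_pos': array([ 572.054, -257.922,   44.085]), 'tcp_rot': array([3.08 , 0.06 , 2.075]), 'ft_force': array([ 5.053, -0.936, -1.67 ]), 'opening': np.float64(0.007), 'joints': array([-0.539,  0.674,  1.759,  0.039,  0.626, -1.075])}
[[-0.482  0.872  0.083]
 [ 0.874  0.485 -0.023]
 [-0.06   0.061 -0.996]]
r 86.8 phi 0.286 tool yaw-tangent 0.218
disc [('g', 2.989, 85.3, 795), ('b', 3.014, 81.6, 94), ('y', 3.019, 87.6, 870)]
w21 scale 1.25
```

View pics/w21.png

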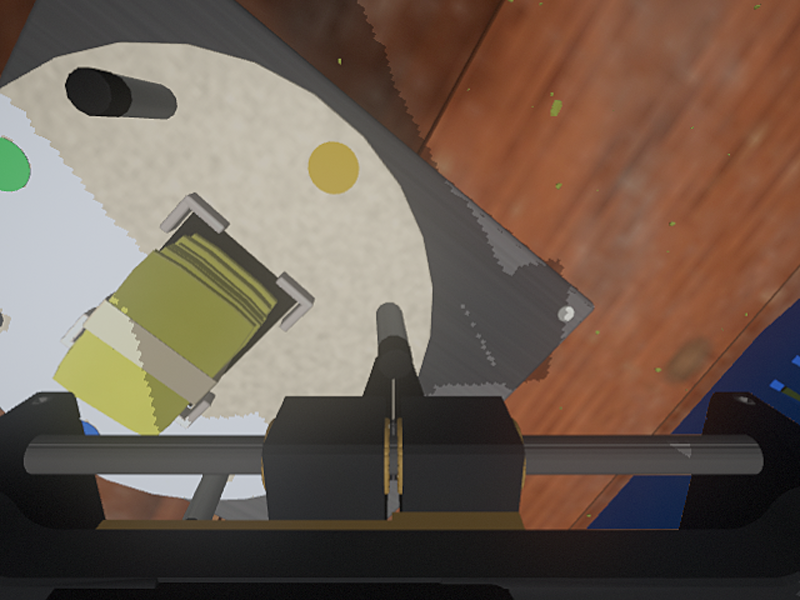

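Call:
{"api": "send_rows", "payload": {"plan": "6 0.5 -0.4 -0.06 0;4 0.3 -0.2 -0.04 0;0 0 0 0 0;0 0 0 0 0"}}

```text
t: 23.55
eef_pos: [569.1, -250.0, 44.5]
tcp_rot: [3.084, 0.069, 2.169]
ft_force: [-0.1, 0.6, -0.4]
opening: 0.002
```

Run:
```python
from g import *
polar()
w=eyes.read_camera("wrist");disc(w,3.1)
```

```text
{'t': np.float64(23.55), 'eef_pos': array([ 569.056, -250.013,   44.479]), 'tcp_rot': array([3.084, 0.069, 2.169]), 'ft_force': array([-0.059,  0.606, -0.424]), 'opening': np.float64(0.002), 'joints': array([-0.53 ,  0.667,  1.777,  0.039,  0.611, -1.161])}
[[-0.562  0.823  0.086]
 [ 0.825  0.565 -0.024]
 [-0.069  0.057 -0.996]]
r 86.5 phi 0.384 tool yaw-tangent 0.214
disc [('g', 3.095, 85.4, 783), ('b', 3.109, 82.3, 133), ('y', 3.124, 87.8, 882)]
```

Call:
{"api": "send_rows", "payload": {"plan": "0 0 0 0 0;0 0 0 0 0;0 0 0 0 0;0 0 0 0 0;0 0 0 0 0;0 0 0 0 0;0 0 0 0 0;0 0 0 0 0"}}

```text
t: 24.4
eef_pos: [568.7, -250.3, 44.2]
tcp_rot: [3.084, 0.068, 2.165]
ft_force: [0.4, -0.1, 0.4]
opening: 0.004
```

Call:
{"api": "send_rows", "payload": {"plan": "8.4 1.5 -0.5 -0.09 0;8.4 1.5 -0.5 -0.09 0;8.4 1.5 -0.5 -0.09 0;8.4 1.5 -0.5 -0.09 0;8.4 1.3 -0.5 -0.09 0;8.4 1.3 -0.5 -0.09 0;8.4 1.3 -0.5 -0.09 0;8.4 1.3 -0.5 -0.09 0"}}

```text
t: 25.2
eef_pos: [527.7, -205.3, 45.0]
tcp_rot: [-3.132, 0.105, 2.914]
ft_force: [3.1, -1.1, 0.5]
opening: 0.005
```

Run:
```python
from g import *
polar()
w=eyes.read_camera("wrist");disc(w,3.85)
```

```text
{'t': np.float64(25.2), 'eef_pos': array([ 527.683, -205.296,   44.979]), 'tcp_rot': array([-3.132,  0.105,  2.914]), 'ft_force': array([ 3.053, -1.144,  0.537]), 'opening': np.float64(0.005), 'joints': array([-0.496,  0.609,  1.929,  0.038,  0.501, -1.871])}
[[-0.969  0.227  0.1  ]
 [ 0.225  0.974 -0.033]
 [-0.105 -0.01  -0.994]]
r 86.4 phi 1.104 tool yaw-tangent 0.239
disc [('g', 3.834, 88.7, 1294), ('b', 3.826, 88.5, 621), ('y', 3.836, 89.9, 650)]
```

Call:
{"api": "send_rows", "payload": {"plan": "8.5 1.5 -0.8 -0.075 0;8.5 1.3 -0.8 -0.075 0;8.5 1.1 -0.8 -0.075 0;8.5 0.9 -0.8 -0.075 0;8.5 0.7 -0.8 -0.075 0;8.5 0.5 -0.8 -0.075 0;8.5 0.4 -0.8 -0.075 0;3 0 0 -0.04 0"}}

```text
t: 26.05
eef_pos: [468.5, -201.1, 45.0]
tcp_rot: [-3.069, 0.089, -2.789]
ft_force: [2.8, 2.8, 0.1]
opening: 0.005
```

Run:
```python
from g import *
polar()
w=eyes.read_camera("wrist");disc(w,4.6);zoom(w,"w22",0,0,640,480)
```

```text
{'t': np.float64(26.05), 'eef_pos': array([ 468.523, -201.074,   45.031]), 'tcp_rot': array([-3.069,  0.089, -2.789]), 'ft_force': array([2.762, 2.828, 0.116]), 'opening': np.float64(0.005), 'joints': array([-0.548,  0.558,  2.072,  0.063,  0.401, -2.525])}
[[-0.935 -0.339  0.108]
 [-0.344  0.938 -0.037]
 [-0.089 -0.072 -0.993]]
r 83.8 phi 1.815 tool yaw-tangent 0.109
disc [('g', 4.543, 88.9, 984), ('b', 4.5, 84.7, 206), ('y', 4.554, 88.7, 1201)]
w22 scale 1.25
```

View pics/w22.png

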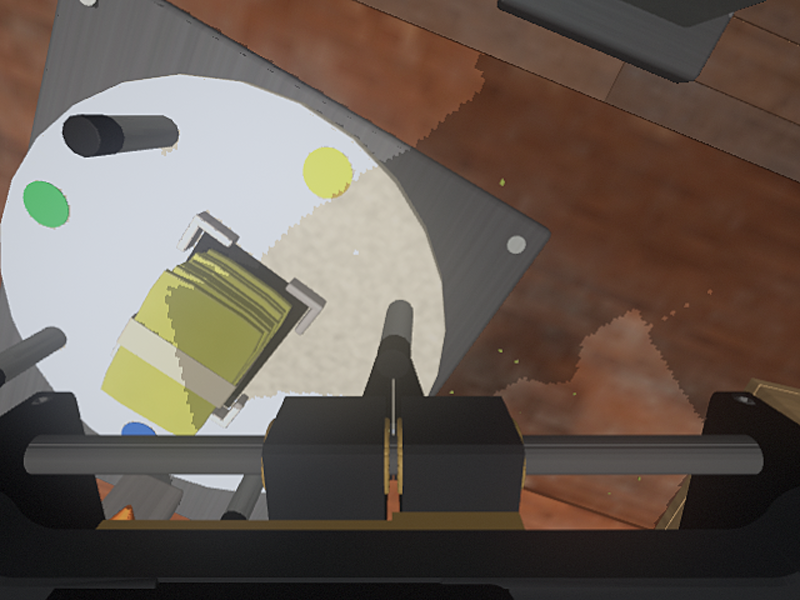

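Call:
{"api": "send_rows", "payload": {"plan": "7 0.9 -0.7 -0.02 0;6 0.7 -0.6 -0.02 0;0 0 0 0 0;0 0 0 0 0"}}

```text
t: 26.5
eef_pos: [457.6, -205.4, 45.5]
tcp_rot: [-3.063, 0.088, -2.755]
ft_force: [0.4, -0.0, 0.0]
opening: 0.004
```

Run:
```python
from g import *
polar()
w=eyes.read_camera("wrist");disc(w,4.7)
```

```text
{'t': np.float64(26.5), 'eef_pos': array([ 457.596, -205.417,   45.536]), 'tcp_rot': array([-3.063,  0.088, -2.755]), 'ft_force': array([ 0.439, -0.039,  0.016]), 'opening': np.float64(0.004), 'joints': array([-0.568,  0.55 ,  2.094,  0.072,  0.385, -2.587])}
[[-0.923 -0.37   0.111]
 [-0.376  0.926 -0.039]
 [-0.088 -0.078 -0.993]]
r 83.1 phi 1.956 tool yaw-tangent 0.002
disc [('g', 4.694, 88.8, 857), ('y', 4.703, 88.6, 1191)]
```

Call:
{"api": "send_rows", "payload": {"plan": "0 0 0 0 0;0 0 0 0 0;0 0 0 0 0;0 0 0 0 0;0 0 0 0 0;0 0 0 0 0;0 0 0 0 0;0 0 0 0 0"}}

```text
t: 27.35
eef_pos: [457.7, -204.9, 45.3]
tcp_rot: [-3.065, 0.088, -2.756]
ft_force: [-0.3, 0.4, -0.4]
opening: 0.006
```

Call:
{"api": "send_rows", "payload": {"plan": "-8 0 0 0 0;-6 0 -5 0 0;0 -2 -35 0.05 0;0 -3 -40 0.1 0;0 -3 -40 0.1 0;-45 0 0 0 0;-45 0 0 0 0;0 0 0 0 0"}}

```text
t: 28.15
eef_pos: [554.1, -189.6, 185.4]
tcp_rot: [-3.088, 0.108, -3.019]
ft_force: [0.0, -0.0, -0.3]
opening: 0.003
```

Run:
```python
from g import *
polar()
w=eyes.read_camera("wrist");disc(w,4.7);zoom(w,"w23",0,0,640,480)
p=eyes.read_camera("top");zoom(p,"t23",340,190,500,310); disc(p,4.7)
q=eyes.read_camera("scene");zoom(q,"s23",250,200,470,320)
```

```text
{'t': np.float64(28.15), 'eef_pos': array([ 554.077, -189.596,  185.443]), 'tcp_rot': array([-3.088,  0.108, -3.019]), 'ft_force': array([ 0.021, -0.045, -0.297]), 'opening': np.float64(0.003), 'joints': array([-0.448,  0.424,  1.774,  0.017,  0.824, -2.15 ])}
[[-0.987 -0.116  0.113]
 [-0.122  0.992 -0.04 ]
 [-0.107 -0.054 -0.993]]
r 113.5 phi 0.958 tool yaw-tangent 0.736
disc [('g', 4.693, 88.5, 436), ('b', 4.691, 87.8, 288), ('y', 4.692, 85.2, 350), ('r', 4.698, 91.7, 79)]
w23 scale 1.25
t23 scale 5.0
disc []
s23 scale 3.6363636363636362
```

View pics/w23.png

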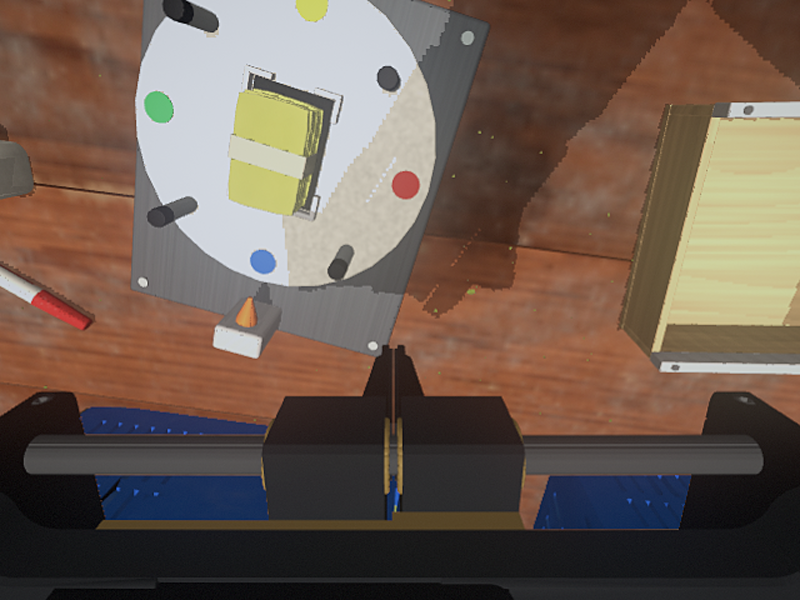

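View pics/t23.png

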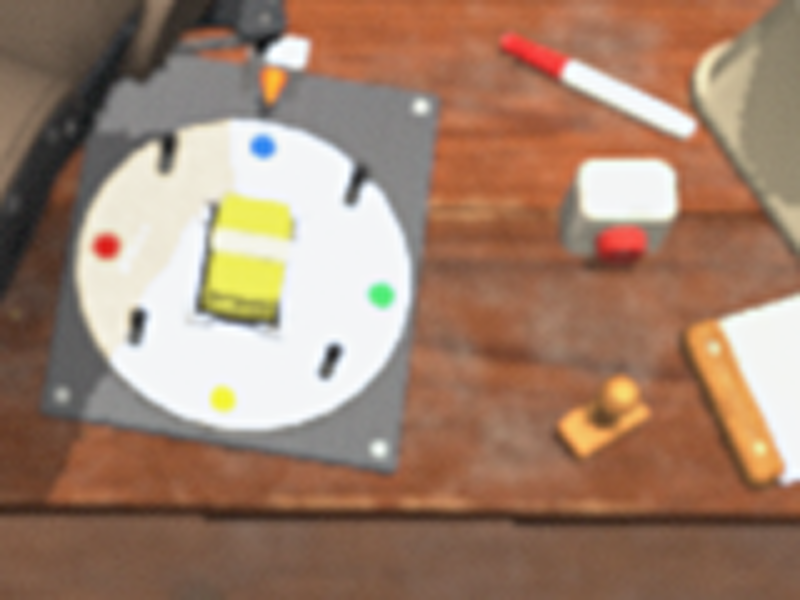

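View pics/s23.png

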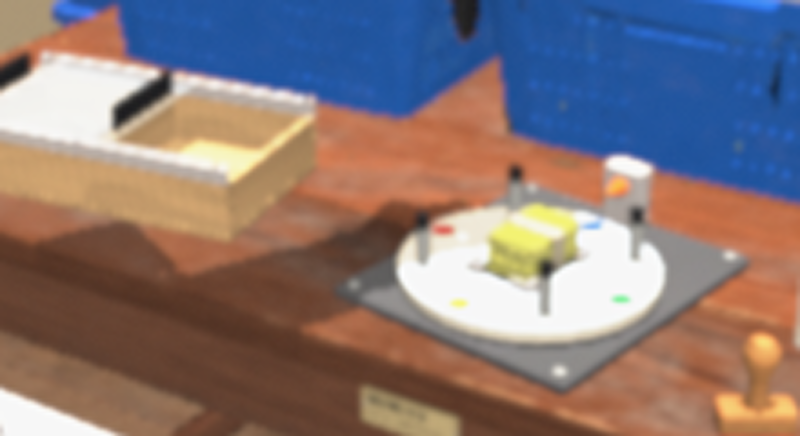

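Call:
{"api": "send_rows", "payload": {"plan": "0 0 0 0 0;0 0 0 0 0;0 0 0 0 0;0 0 0 0 0;0 0 0 0 0"}}

```text
t: 28.8
eef_pos: [546.3, -189.8, 182.8]
tcp_rot: [-3.092, 0.1, -3.022]
ft_force: [0.5, -0.5, 1.1]
opening: 0.005
```

```bash
python3 -c "
from cell import job_done
print(job_done())"
```

```text
the job is handed in; nothing more can be done
None
```

The whole task was carried out and handed in at about 29 s of the 72 s allowed; `job_done` reports no verdict.

- **Cover:** I slid the right cover open over the left one, to about 127 mm as estimated from the wrist picture. The first push ended with the fingertips level with the top of the pull bar. I backed off and lowered the tool but did not push again, since the picture already showed the cover open.
- **Bundle:** I gripped it across its width and set it in the nest, letting go with its underside about 1 mm above the mat. The fingers stayed clear of it afterwards.
- **Turning:** I pushed post C round with the fingers shut and stopped for about a second at each dot. The wrist camera read these table angles:

| Dot | Measured (rad) | Target (rad) |
|---|---|---|
| Green | -0.01 | 0 |
| Yellow | 1.55 | 1.571 |
| Red | 3.12 | 3.142 |
| Blue | 4.70 | 4.712 |

**Last checks:** after I drew back, three dots gave 4.69 rad and the partly seen red one 4.70, all within tolerance of blue. The wrist, top and scene pictures show the blue dot at the pointer and the bundle flat between the four brackets. It sits a few mm off centre by eye; I did not measure this after letting go. The timer and stamp looked unmoved. I did not look at the mug again, but the arm never went near it.

**Disagreements:** the dot detector found nothing in the top picture, so the angles rest on the wrist camera alone. The top camera put the turntable axis about 6 mm from where the wrist and scene cameras put it, and I used the wrist value. The tool tilted gradually to about 0.1 rad over the run, which I corrected for in the moves.

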